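# Take the sanding drum off the arbor and put it away in its tray

## Task

Lift the empty top tray off the pile of two plywood trays and set it down flat, right way up, in the middle of the black rubber mat. Then slide the sanding drum straight off the open end of the motor's arbor without forcing it, and lay it on its side on the floor of the lower tray, next to the steel flange; put things down rather than dropping them, and leave the lower tray and everything else where it is.

Things in the scene. Friction and masses are not known exactly. Their poses are not given: they have to be found in the camera images.
- top_tray: Upper of two equal nested plywood trays; empty, open, 200 (own x) x 160 (own y) mm, about 0.3 kg, with a dark band round its foot. Origin: centre of its underside, z up. Walls 9 mm thick; inner floor 15 mm, rim 66 mm above the origin. Its foot board (170 x 130 x 6 mm) sits 6 mm deep in the lower tray's mouth with 6 mm play, origin 60 mm above the lower's. Pinch a wall at mid-length.
- lower_tray: Lower tray of the pile, standing loose on the bench, 0.45 kg; same shape, sizes and axes as the top tray (inner floor 182 x 142 mm). The drum belongs in it. The free part of its floor is the half towards its own -x; the flange lies in the half towards +x.
- flange: Steel flange washer, 56 mm across and 10 mm thick, lying loose on the lower tray's floor about 55 mm from its centre on the tray's +x side, hidden until the top tray is off. Origin: centre of its underside.
- mat: Black rubber mat fixed on the bench, 280 (own x) x 240 (own y) x 4 mm. Origin: centre of its underside, on the bench; the mat's top is 4 mm above it.
- drum: Brown sanding drum, a rigid tube 75 mm long, 44 mm outside and 24 mm bore, 0.15 to 0.31 kg. Origin: its centre; its own y is the tube's axis. It hangs loose on the arbor, resting on the rod's top, so its axis is about 4 mm below the arbor's; nothing retains it (the nut is off).
- motor: Dark sanding motor, a 90 mm cylinder, fixed on the bench. Origin: on the bench below its front face. The arbor, a plain 16 mm steel rod, runs level along the motor's own -y, 150 mm above the bench, and ends open 190 mm from the front face (the first 20 mm is a shoulder 34 mm across). The motor's top is 197 mm above the bench.
- arbor_tip (a point): Centre of the arbor's open end; axes as the motor's (own -y points away from the motor).
- wrench: Bystander: open wrench 190 mm long, lying on the bench near or below the arbor. Origin: centre of its underside.
- nut: Bystander: round steel arbor nut, 34 mm across, 22 mm high, on the bench. Origin: centre of its underside.
- glue: Bystander: yellow glue bottle, 64 mm across, 170 mm tall. Origin: centre of its underside.
- tin: Bystander: grey tin, 90 mm across, 120 mm tall. Origin: centre of its underside.

How it is judged:
By the outcome, as a careful person would: the job done as asked, in the order asked, and still so for the second after the job is handed in, with the robot touching nothing.
It also fails if it takes over 64 s, if anything falls off the work surface, if the arm or the gripper's body presses on something with over 40 N, if the wrist force passes 120 N, or if a joint passes its speed limit or range.

## Robot

A 6-joint arm with a two-finger parallel gripper is mounted at the origin on the work surface. World frame = base frame: x ahead of the robot, y to its left, z up, the work surface at z = 0. Lengths are in mm, angles in rad, forces in N, time in s.
With the tool pointing down it reaches from about 400 to 925 mm from the base axis. Payload 12.5 kg.
Tool frame: the origin (TCP) lies at the very end of the fingers, on their centre line; the grasp point (between the pads) lies 19 mm behind it; y points along the fingers, z is the direction in which the jaws open and shut, and the axes are right-handed (so a half turn about y gives the same grasp; the last joint's range is limited). The gripper opens to 95 mm and grips with 3 to 60 N. Pads are 20 mm wide; open, the fingers measure 119 mm over their backs; the gripper's body (75 mm by 180 mm) begins 59 mm behind the grasp point.
Start: joints at [1.242, 0.491, 1.559, -0, 1.092, -0.106], TCP at [138.082, 609.574, 214.661] pointing down, gripper open.
Joint ranges: [-3.1, 3.1], [-0.84, 2.19], [0.05, 2.79], [-1.13, 4.28], [0.06, 2.93], [-2.69, 2.69]. Speed limits (rad/s): [2.22, 2.22, 2.79, 3.14, 3.14, 3.14].

## Interface

Orientations are given as [roll, pitch, yaw] about the fixed x, y, z axes, in that order (R = Rz(yaw) Ry(pitch) Rx(roll)).
In Python, from cell import env, optics gives the robot as it stands.
- The arm moves only by the tool drive_tool, never from a script. Its argument "steps" is a list of rows, each an object with "slide": the shift along the tool's x, y, z in m, a list of three; "dr": the turn, a rotation vector about the tool's x, y, z in rad, a list of three; "fingers": the finger opening in m, from 0 to 0.0951. A call has 1 to 5 rows; each row is the pose to reach, as a shift and turn from the pose commanded when the call began, along the tool's axes at that moment; what a row does not reach only later rows make up. A row lasts 1/12 s, in which the tool goes at most 41.7 mm and 7.16 degrees, less where a joint would pass 70% of its speed; a pose out of reach is approached as far as the arm can. A call with a gripper value outside its range is refused whole. The fingers move at their own pace and stop on an object; the grip force is fixed at half the most. Time passes only in rows, so rows that repeat a pose let the fingers close. It gives the time, the measured TCP pose, the force and the opening at its end, in the units of the state.
- env.state(): the state, without advancing time (a new reading comes with each control period).
- optics.read_camera(name): name is "side" or "top" or "wrist"; returns the picture (384x512x3 uint8, red, green, blue); there is no depth.
- optics.camera_model(name): a dict with "mtx" (3x3 intrinsics, pixels), "R" (3x3) and "t" (3): a world point X has camera coordinates R X + t. Camera axes: x right, y down, z forward; pixel columns grow to the right and rows downward; lengths in mm; the calibration is good to about 2 mm. A picture is of the moment at which its call begins: read the wrist's pose just before it. camera_model takes no time and is no camera call; for the wrist camera it gives the pose at the moment of the call.
- env.job_done(): hands the job in, once; it reports no verdict.
The state is a dict: "t": time; "joints": joint angles; "qvel": joint speeds; "tau": joint torques, N m; "eef_pos": TCP position; "tcp_rot": TCP orientation; "ft_force": force on the tool from outside, world axes, zero at the start; "moment": the same for the moment, N m; "opening": opening from 0.0 (shut) to 1.0 (fully open).
Only numpy, scipy, OpenCV 4.12 (cv2) and the standard library are available. Lean on these libraries where they do the work, as an engineer would, in place of code of your own. Each camera call takes 0.05 s, during which the arm holds its last target.

## Working session

There is one attempt and no reset: what is moved stays moved. The work goes in short steps, Python scripts to look and compute and a tool call to move; the robot and the scene stay as the last step left them, time stands still between calls to the robot, and variables do not carry over. Pictures are saved under pics/ and viewed, and the job is handed in when it is done.

Besides the shell and the picture viewer there is one more tool, called after "Emit:" by a JSON object that holds its "op" and its "data". drive_tool: Moves the arm, as the interface text tells. Its arguments: {"type":"object","properties":{"steps":{"type":"array","items":{"type":"object","properties":{"slide":{"type":"array","items":{"type":"number"}},"dr":{"type":"array","items":{"type":"number"}},"fingers":{"type":"number"}}}}},"required":["steps"]}

```bash
ls; mkdir -p pics; python3 - <<'E'
from cell import env, optics
import cv2
print(env.state())
for n in ["side","top","wrist"]:
    m=optics.camera_model(n)
    im=optics.read_camera(n)
    cv2.imwrite(f"pics/{n}0.png",cv2.cvtColor(im,cv2.COLOR_RGB2BGR))
    print(n,m, -m["R"].T@m["t"])
E
```

```text
pics
{'t': 0.0, 'joints': array([ 1.24238864e+00,  4.91549782e-01,  1.55950610e+00,  1.68454965e-05,
        1.09170077e+00, -1.05607905e-01]), 'qvel': array([-9.35604936e-05,  3.41804322e-04,  2.12761966e-03,  4.33242929e-04,
        9.06673339e-04,  8.74469179e-04]), 'tau': array([ 1.67682003e-03, -6.12674046e+01, -2.58189815e+01,  6.92848535e-02,
        4.81891294e-02, -1.04471821e-04]), 'eef_pos': array([137.99106482, 609.29741797, 214.04831981]), 'tcp_rot': array([-1.57195227e+00,  1.37555666e-04, -2.22807638e-01]), 'ft_force': array([-1.0936946 , -0.55250898,  0.67280116]), 'moment': array([ 0.01759493, -0.04140078,  0.02606168]), 'opening': 1.0028815204508232}
side {'mtx': array([[436.71118469,   0.        , 259.80707938],
       [  0.        , 436.71118469, 190.35627056],
       [  0.        ,   0.        ,   1.        ]]), 'R': array([[ 0.94759195, -0.31946524, -0.00338571],
       [-0.25224774, -0.74162509, -0.62158129],
       [ 0.19606269,  0.58985946, -0.78334235]]), 't': array([-532.1116058,  234.7087979, 1197.1207461])} [ 328.71872959 -702.0582234  1081.84440163]
top 
[... 166 characters left out ...]
: array([[ 3.77983407e-04, -9.99982244e-01,  5.94709444e-03],
       [-9.94546183e-01, -9.96176164e-04, -1.04292361e-01],
       [ 1.04296434e-01, -5.87523930e-03, -9.94528901e-01]]), 't': array([ 17.51049685, 572.61220805, 940.52021875])} [471.38976271  23.60638992 994.98948243]
wrist {'mtx': array([[278.3884235 ,   0.        , 255.31103884],
       [  0.        , 278.3884235 , 188.90682932],
       [  0.        ,   0.        ,   1.        ]]), 'R': array([[ 0.21954948,  0.97559855, -0.00234525],
       [ 0.94505692, -0.21207833,  0.24877743],
       [ 0.24220952, -0.05683535, -0.96855784]]), 't': array([-624.80998976,  -29.50633626,  391.90985532])} [ 70.13757475 625.58039729 385.46253906]
```

View pics/side0.png

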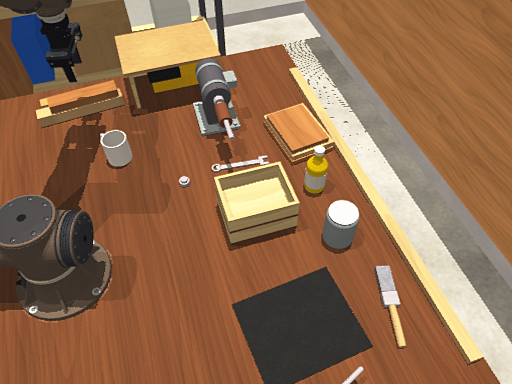

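View pics/top0.png

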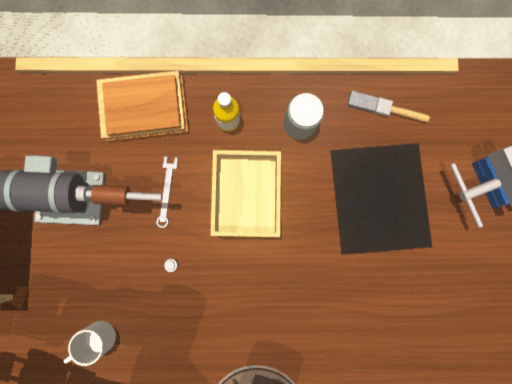

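View pics/wrist0.png

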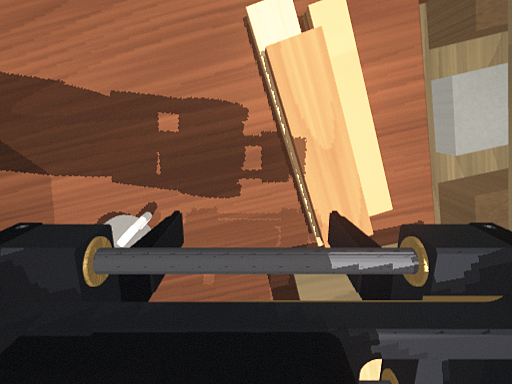

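Side: pile at (257,203), mat (300,325), motor top at (215,90) with drum at (224,115). Top: tray rim spans columns 211–281, rows 150–238; mat is around (381,198), drum around (108,195), and the arbor tip is near (167,198).

```bash
cat > h.py <<'E'
import numpy as np, cv2
from cell import env, optics
def ray(m,uv):
    d=m["R"].T@np.linalg.inv(m["mtx"])@np.array([uv[0],uv[1],1.0]); return -m["R"].T@m["t"], d/np.linalg.norm(d)
def onz(m,uv,z):
    c,d=ray(m,uv); return c+d*(z-c[2])/d[2]
def proj(m,X):
    p=m["mtx"]@(m["R"]@np.asarray(X,float)+m["t"]); return p[:2]/p[2]
def tri(m1,a,m2,b):
    c1,d1=ray(m1,a);c2,d2=ray(m2,b)
    s=np.linalg.lstsq(np.stack([d1,-d2],1),c2-c1,rcond=None)[0]
    p,q=c1+s[0]*d1,c2+s[1]*d2
    return (p+q)/2,np.linalg.norm(p-q)
def crop(im,x0,x1,y0,y1,k,name):
    cv2.imwrite("pics/"+name,cv2.resize(im[y0:y1,x0:x1],None,fx=k,fy=k,interpolation=cv2.INTER_CUBIC))
E
python3 - <<'E'
from h import *
im=cv2.imread("pics/top0.png"); crop(im,0,200,130,280,4,"t_motor.png"); crop(im,190,440,130,260,3,"t_tray.png")
si=cv2.imread("pics/side0.png"); crop(si,170,330,50,250,3,"s_motor.png")
E
```

```text
(no output)
```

View pics/t_motor.png

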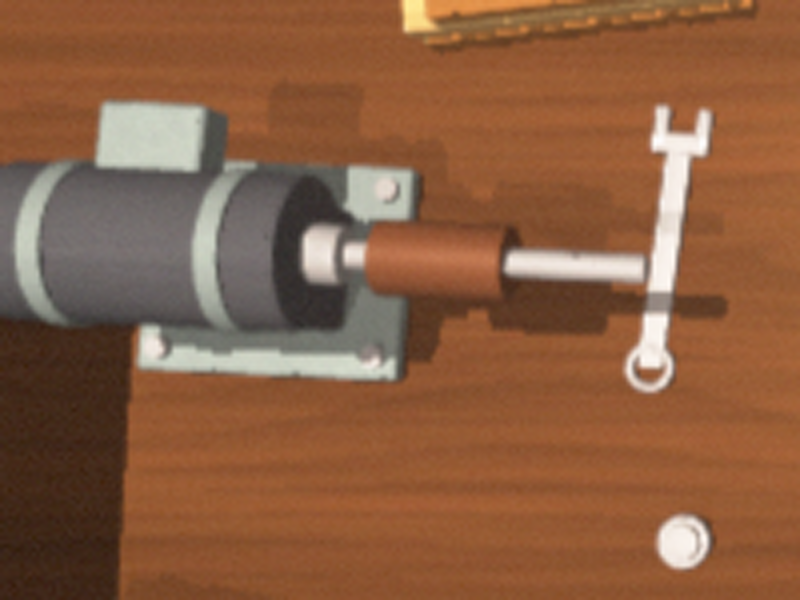

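View pics/t_tray.png

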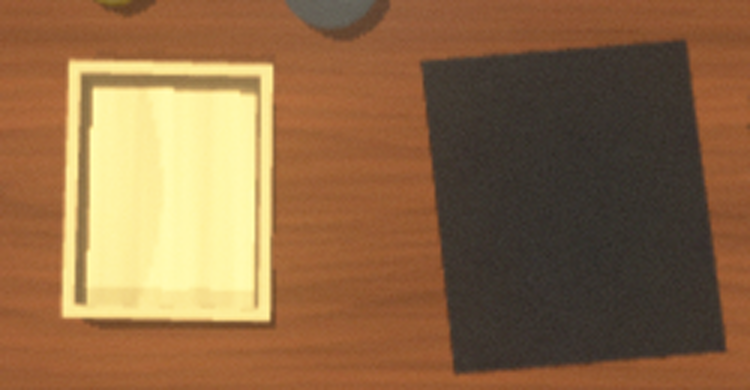

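View pics/s_motor.png

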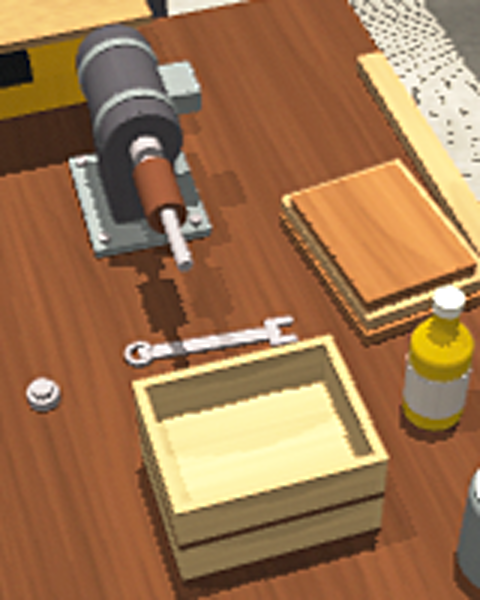

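```bash
python3 - <<'E'
from h import *
im=cv2.imread("pics/top0.png"); m=optics.camera_model("top"); s=optics.camera_model("side"); si=cv2.imread("pics/side0.png")
hsv=cv2.cvtColor(im,cv2.COLOR_BGR2HSV)
def rep(mask,z,n,size=None):
    cs=cv2.findContours(mask,cv2.RETR_EXTERNAL,cv2.CHAIN_APPROX_NONE)[0]; c=max(cs,key=cv2.contourArea)
    P=np.array([onz(m,p[0],z)[:2] for p in c],np.float32)
    r=cv2.minAreaRect(P); print(n,r, cv2.boundingRect(c)); return c
roi=np.zeros(im.shape[:2],np.uint8); roi[140:260,325:440]=255
k=((hsv[...,2]<90)&(hsv[...,1]<110)).astype(np.uint8)*255&roi
rep(cv2.morphologyEx(k,cv2.MORPH_OPEN,np.ones((3,3))),4,"mat")
roi[:]=0; roi[140:250,200:290]=255
k=((hsv[...,2]>185)&(hsv[...,0]>18)).astype(np.uint8)*255&roi
c=rep(k,126,"tray")
o=np.array([190,130])
for q in [(68,60),(272,62),(272,322),(62,318)]: print("corner",onz(m,np.array(q)/3+o,126).round(1))
for q in [(421,60),(686,41),(725,351),(455,373)]: print("matc",onz(m,np.array(q)/3+o,4).round(1))
o2=np.array([170,50])
for q in [(134,382),(330,338),(386,460),(177,515)]: print("side corner",onz(s,np.array(q)/3+o2,126).round(1))
# drum & arbor at z
o=np.array([0,130])
for n,q,z in [("tip",(645,268),150),("rodstart",(507,263),150),("shoulderfar",(303,253),150),("drumR",(507,262),146),("drumL",(368,256),146)]:
    print(n,onz(m,np.array(q)/4+o,z).round(1))
for n,q,z in [("tipS",(184,265),150),("drumlow",(166,222),146)]: print(n,onz(s,np.array(q)/3+o2,z).round(1))
print("tri tip",tri(m,np.array((645,268))/4+o,s,np.array((184,265))/3+o2))
E
```

```text
mat ((558.3829956054688, -333.4587097167969), (277.31646728515625, 238.3990020751953), 4.717641830444336) (331, 144, 100, 110)
tray ((559.3244018554688, 24.846141815185547), (159.66671752929688, 200.20252990722656), 88.85582733154297) (211, 150, 70, 87)
corner [660.2 103.  126. ]
corner [658.8 -57.7 126. ]
corner [455.5 -55.9 126. ]
corner [458.5 105.5 126. ]
matc [ 687.2 -203.2    4. ]
matc [ 705. -443.    4.]
matc [ 428.1 -464.2    4. ]
matc [ 409.1 -226.6    4. ]
side corner [460.8 104.4 126. ]
side corner [657.4  97.1 126. ]
side corner [653.9 -59.3 126. ]
side corner [457.1 -56.2 126. ]
tip [546.5 216.  150. ]
rodstart [549.3 294.1 150. ]
shoulderfar [554.9 409.5 150. ]
drumR [550.2 295.4 146. ]
drumL [553.6 374.4 146. ]
tipS [544.7 216.6 150. ]
drumlow [545.6 287.  146. ]
tri tip (array([545.54529979, 216.12845368, 150.33151074]), np.float64(1.912513372551872))
```

```bash
cat >> h.py <<'E'
from scipy.spatial.transform import Rotation as Ro
def go(x,y,z,yaw,pitchroll=None):
    s=env.state(); R=Ro.from_euler("xyz",s["tcp_rot"]); T=Ro.from_euler("xyz",[-np.pi/2,0,yaw])
    d=np.array([x,y,z])-s["eef_pos"]
    print("t",round(s["t"],2),"pos",s["eef_pos"].round(1),"rot",s["tcp_rot"].round(4),"F",s["ft_force"].round(1),"op",round(s["opening"]*95.1,1),"j6",s["joints"][5].round(2))
    print("slide",(R.inv().apply(d)/1000).round(4),"dr",(R.inv()*T).as_rotvec().round(4),"dist",np.linalg.norm(d).round(1))
E
python3 - <<'E'
from h import *
go(558.5,99.5,200,-0.018)
m=optics.camera_model("top")
for n,q,z in [("tin",(305,110),120),("glue",(225,100),170),("tinfoot",(303,127),0)]: print(n,onz(m,q,z))
E
```

```text
t 0.15 pos [138.  609.4 214.2] rot [-1.5715e+00  1.0000e-04 -2.2280e-01] F [ 0.9  1.  -1. ] op 95.1 j6 -0.11
slide [ 0.5227  0.0145 -0.4044] dr [ 7.000e-04 -2.048e-01 -2.000e-04] dist 661.1
tin [ 759.84943225 -117.71058423  120.        ]
glue [766.34369092  72.13913909 170.        ]
tinfoot [ 751.72232983 -130.90085887    0.        ]
```

Emit:
{"op": "drive_tool", "data": {"steps": [{"slide":[0.033,-0.002,-0.025],"dr":[0,0,0],"fingers":0.045},{"slide":[0.066,-0.002,-0.05],"dr":[0,-0.05,0],"fingers":0.045},{"slide":[0.098,-0.002,-0.076],"dr":[0,-0.1,0],"fingers":0.045},{"slide":[0.13,-0.002,-0.1],"dr":[0,-0.15,0],"fingers":0.045},{"slide":[0.163,-0.002,-0.126],"dr":[0,-0.205,0],"fingers":0.045}]}}

```text
t: 0.57
eef_pos: [269.6, 449.4, 216.5]
tcp_rot: [-1.571, 0.0, -0.015]
ft_force: [0.3, 0.6, 0.1]
opening: 0.708
```

Emit:
{"op": "drive_tool", "data": {"steps": [{"slide":[0.3,-0.002,-0.345],"dr":[0,0,0],"fingers":0.045},{"slide":[0.3,-0.002,-0.345],"dr":[0,0,0],"fingers":0.045},{"slide":[0.3,-0.002,-0.345],"dr":[0,0,0],"fingers":0.045},{"slide":[0.3,-0.002,-0.345],"dr":[0,0,0],"fingers":0.045},{"slide":[0.3,-0.002,-0.345],"dr":[0,0,0],"fingers":0.045}]}}

```text
t: 0.98
eef_pos: [403.7, 289.5, 217.6]
tcp_rot: [-1.571, -0.0, -0.018]
ft_force: [1.7, 1.5, -0.2]
opening: 0.479
```

```bash
python3 -c "
from h import *
go(558.5,99.5,200,-0.018)"
```

```text
t 0.98 pos [403.7 289.5 217.6] rot [-1.5706e+00 -1.0000e-04 -1.7800e-02] F [ 1.7  1.5 -0.2] op 45.6 j6 -1.06
slide [ 0.1581  0.0176 -0.1873] dr [-0.0002  0.0002  0.0001] dist 245.7
```

Emit:
{"op": "drive_tool", "data": {"steps": [{"slide":[0.155,0.015,-0.185],"dr":[0,0,0],"fingers":0.045},{"slide":[0.155,0.015,-0.185],"dr":[0,0,0],"fingers":0.045},{"slide":[0.155,0.015,-0.185],"dr":[0,0,0],"fingers":0.045},{"slide":[0.155,0.015,-0.185],"dr":[0,0,0],"fingers":0.045},{"slide":[0.155,0.015,-0.185],"dr":[0,0,0],"fingers":0.045}]}}

```text
t: 1.4
eef_pos: [534.5, 127.6, 204.5]
tcp_rot: [-1.571, 0.0, -0.018]
ft_force: [0.3, 1.0, 0.2]
opening: 0.474
```

Emit:
{"op": "drive_tool", "data": {"steps": [{"slide":[0.03,0.002,-0.036],"dr":[0,0,0],"fingers":0.045},{"slide":[0.03,0.002,-0.036],"dr":[0,0,0],"fingers":0.045}]}}

```text
t: 1.57
eef_pos: [566.1, 88.4, 201.9]
tcp_rot: [-1.572, -0.001, -0.021]
ft_force: [-0.8, 0.3, 0.2]
opening: 0.471
```

```bash
python3 -c "
from h import *
go(558.5,99.5,200,-0.018)
m=optics.camera_model('wrist');im=optics.read_camera('wrist')
cv2.imwrite('pics/w1.png',im[...,::-1])
print(m)
for p in [(558.5,104,126),(558.5,95,126),(559,-56,126)]: print(proj(m,p))
"
```

```text
t 1.57 pos [566.1  88.4 201.9] rot [-1.5715e+00 -7.0000e-04 -2.1400e-02] F [-0.8  0.3  0.2] op 44.8 j6 -1.51
slide [-0.0078  0.0019  0.0109] dr [ 0.0007 -0.0034  0.0007] dist 13.6
{'mtx': array([[278.3884235 ,   0.        , 255.31103884],
       [  0.        , 278.3884235 , 188.90682932],
       [  0.        ,   0.        ,   1.        ]]), 'R': array([[ 0.01999858,  0.99979726, -0.00234248],
       [ 0.9682512 , -0.01878355,  0.24927254],
       [ 0.249178  , -0.00725321, -0.96843054]]), 't': array([ -99.84195574, -571.90194149,  238.33248212])}
[271.71675295 187.07205263]
[261.88085909 187.25723417]
[ 97.69248288 190.875826  ]
```

View pics/w1.png

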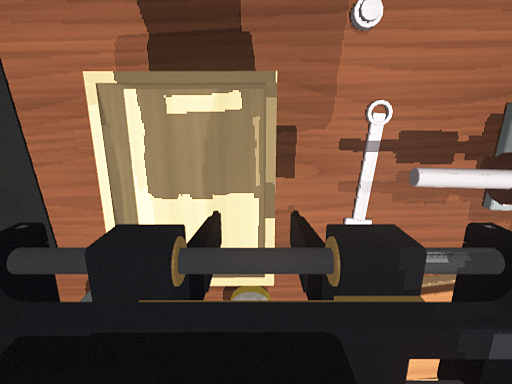

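Wrist: the +y wall runs from (277,72) down to (273,285), its outer edge at column ≈275; the fingers are at columns ≈215 and 298. I'll measure the edges.

```bash
python3 -c "
from h import *
m=optics.camera_model('wrist');im=cv2.imread('pics/w1.png')
crop(im,70,300,60,300,3,'w1c.png')
for v in (100,150,180,200,280): print(v,im[v,255:285].tolist())
" | cut -c1-700; python3 -c "
from h import *
m=optics.camera_model('wrist')
for q in [(276.5,72),(83.5,72),(273,285)]: print(onz(m,q,126))"
```

```text
100 [[90, 127, 146], [91, 124, 146], [90, 126, 148], [91, 122, 148], [93, 127, 150], [85, 121, 143], [86, 121, 142], [90, 123, 143], [82, 117, 136], [81, 112, 131], [79, 109, 131], [107, 150, 172], [116, 162, 186], [115, 157, 184], [112, 158, 182], [111, 155, 182], [115, 156, 183], [112, 156, 180], [113, 156, 182], [116, 159, 185], [114, 158, 183], [108, 151, 178], [51, 75, 136], [57, 85, 139], [62, 90, 143], [59, 88, 143], [59, 85, 139], [60, 87, 141], [59, 84, 140], [56, 83, 140]]
150 [[130, 181, 208], [131, 181, 206], [129, 179, 205], [126, 176, 201], [89, 124, 145], [93, 128, 149], [89, 124, 144], [92, 129, 150], [91, 125, 144], [77, 107, 127], [81, 113, 132], [119, 168, 193], [117, 164, 188], [114, 158, 183], [114, 160, 185], [115, 159, 186], [112, 159, 181], [113, 158, 184], [112, 157, 182], [116, 161, 187], [111, 157, 184], [48, 64, 98], [39, 53, 84], [40, 54, 88], [40, 53, 87], [40, 56, 88], [36, 51, 84], [37, 53, 87], [39, 55, 87], [40, 56, 88]]
180 [[96, 136, 161], [133, 185, 213], [133, 183, 209], [130, 181, 208], [125, 174, 202], [87, 122, 145], [89, 125, 147], [86, 123, 
[... 773 characters left out ...]
9], [70, 102, 167], [71, 105, 167], [70, 102, 165], [69, 100, 166], [68, 101, 165]]
280 [[181, 235, 248], [182, 235, 248], [182, 236, 248], [179, 234, 248], [180, 235, 248], [181, 234, 248], [181, 233, 248], [179, 233, 248], [178, 232, 248], [180, 233, 248], [180, 234, 248], [179, 232, 248], [179, 233, 248], [179, 232, 247], [181, 234, 247], [179, 232, 247], [179, 232, 247], [184, 237, 250], [178, 240, 254], [73, 112, 171], [57, 86, 145], [58, 88, 147], [62, 93, 150], [65, 89, 150], [63, 87, 147], [60, 87, 147], [63, 89, 151], [60, 88, 149], [58, 88, 147], [64, 91, 151]]
[459.14713233 109.91110234 126.        ]
[455.85803094 -49.89383809 126.        ]
[658.66732444 106.11434561 126.        ]
```

View pics/w1c.png

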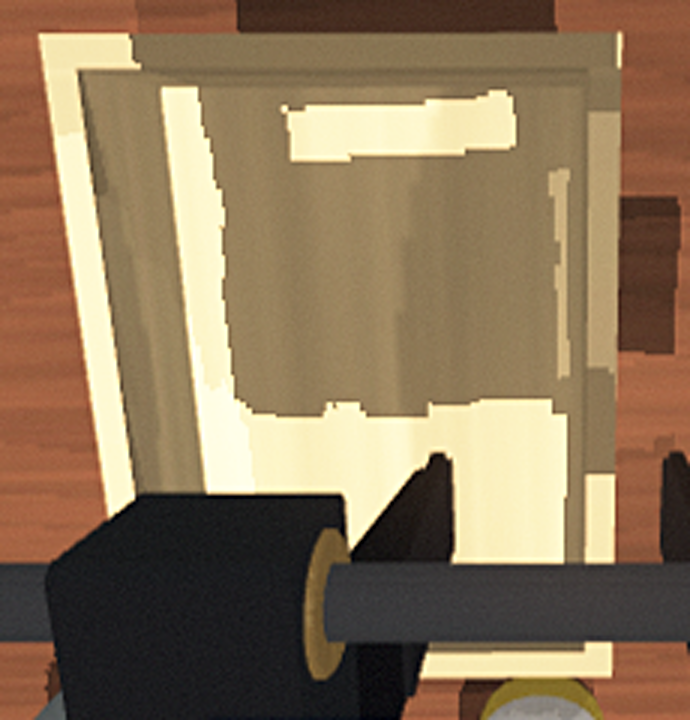

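```bash
python3 -c "
from h import *
m=optics.camera_model('wrist');im=optics.read_camera('wrist')
cv2.imwrite('pics/w2.png',im[...,::-1]); crop(im[...,::-1].copy(),70,300,60,300,3,'w2c.png')
g=im[...,0].astype(int)-im[...,2]; r=im[...,1].astype(float)
go(558.5,99.5,200,-0.018)
for v in (85,120,150,180,280):
  row=r[v]; e=np.argmax(-np.diff(row[262:285]))+262.5; 
  print(v,e,onz(m,(e,v),126).round(1))
"
```

```text
t 1.67 pos [563.4  91.5 201.9] rot [-1.5708e+00  1.0000e-03 -2.0700e-02] F [-1.   0.5  0.2] op 44.9 j6 -1.5
slide [-0.0051  0.0019  0.0079] dr [-0.     -0.0027 -0.001 ] dist 9.6
85 275.5 [469.3 109.1 126. ]
120 274.5 [497.7 108.1 126. ]
150 274.5 [523.4 108.1 126. ]
180 273.5 [550.6 107.1 126. ]
280 272.5 [653.  105.6 126. ]
```

View pics/w2c.png

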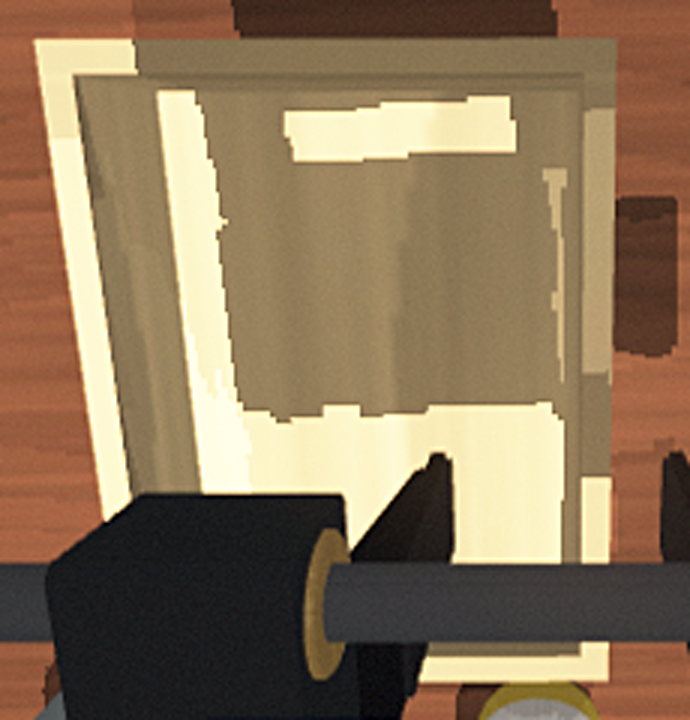

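Emit:
{"op": "drive_tool", "data": {"steps": [{"slide":[-0.005,0.02,0.008],"dr":[0,0,0],"fingers":0.045},{"slide":[-0.005,0.03,0.008],"dr":[0,0,0],"fingers":0.045},{"slide":[-0.005,0.03,0.008],"dr":[0,0,0],"fingers":0.045},{"slide":[-0.005,0.03,0.008],"dr":[0,0,0],"fingers":0.045}]}}

```text
t: 2.0
eef_pos: [557.5, 102.0, 172.6]
tcp_rot: [-1.571, 0.001, -0.016]
ft_force: [0.9, 0.3, 0.2]
opening: 0.472
```

```bash
python3 -c "
from h import *
m=optics.camera_model('wrist');im=optics.read_camera('wrist')
cv2.imwrite('pics/w3.png',im[...,::-1]); crop(im[...,::-1].copy(),170,330,60,310,3,'w3c.png')
r=im[...,1].astype(float)
go(558.5,101.5,86,-0.0185)
for v in (85,120,150,180):
  row=r[v]; e=np.argmax(-np.diff(row[250:285]))+250.5; 
  print(v,e,onz(m,(e,v),126).round(1))
"
```

```text
t 2.05 pos [558.  101.8 173.1] rot [-1.5707e+00 -1.0000e-04 -1.6600e-02] F [-0.7 -0.1  0.2] op 45.0 j6 -1.49
slide [ 0.0005  0.0871 -0.0003] dr [-0.0001  0.0019  0.0001] dist 87.1
85 261.5 [464.7 108.4 126. ]
120 261.5 [489.8 108.2 126. ]
150 261.5 [512.5 107.9 126. ]
180 261.5 [536.4 107.7 126. ]
```

View pics/w3c.png

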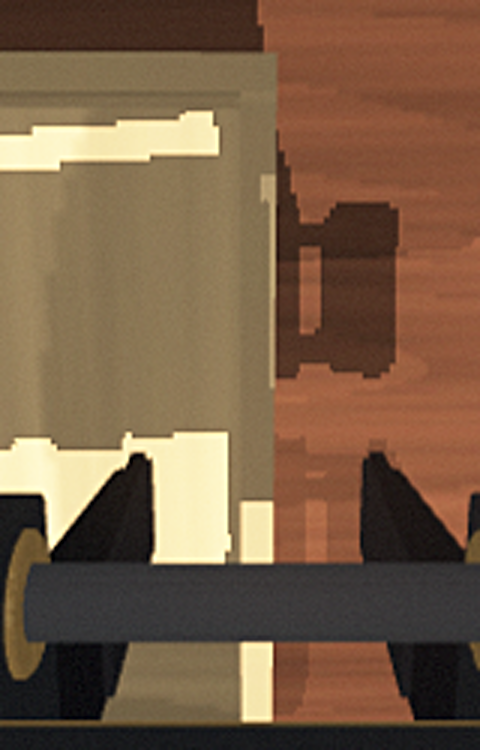

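Wall at crop columns 240–274, finger faces at 153 and 361: centred. Descend and close.

Emit:
{"op": "drive_tool", "data": {"steps": [{"slide":[0,0.03,0],"dr":[0,0,0],"fingers":0.045},{"slide":[0,0.06,0],"dr":[0,0,0],"fingers":0.045},{"slide":[0,0.08,0],"dr":[0,0,0],"fingers":0.045},{"slide":[0,0.087,0],"dr":[0,0,0],"fingers":0.045},{"slide":[0,0.087,0],"dr":[0,0,0],"fingers":0.03}]}}

```text
t: 2.47
eef_pos: [557.8, 101.3, 84.9]
tcp_rot: [-1.571, 0.002, -0.018]
ft_force: [1.4, -0.9, -0.5]
opening: 0.442
```

Emit:
{"op": "drive_tool", "data": {"steps": [{"slide":[0,0,0],"dr":[0,0,0],"fingers":0.02},{"slide":[0,0,0],"dr":[0,0,0],"fingers":0.01},{"slide":[0,0,0],"dr":[0,0,0],"fingers":0.0},{"slide":[0,0,0],"dr":[0,0,0],"fingers":0.0},{"slide":[0,0,0],"dr":[0,0,0],"fingers":0.0}]}}

```text
t: 2.88
eef_pos: [558.3, 101.2, 86.4]
tcp_rot: [-1.571, -0.001, -0.018]
ft_force: [-0.1, 1.1, 0.9]
opening: 0.112
```

Emit:
{"op": "drive_tool", "data": {"steps": [{"slide":[0,0,0],"dr":[0,0,0],"fingers":0.0},{"slide":[0,0,0],"dr":[0,0,0],"fingers":0.0}]}}

```text
t: 3.05
eef_pos: [558.4, 101.3, 86.4]
tcp_rot: [-1.571, -0.001, -0.018]
ft_force: [-1.2, 1.2, 6.4]
opening: 0.092
```

Emit:
{"op": "drive_tool", "data": {"steps": [{"slide":[0,-0.005,0],"dr":[0,0,0],"fingers":0.0},{"slide":[0,-0.01,0],"dr":[0,0,0],"fingers":0.0},{"slide":[0,-0.018,0],"dr":[0,0,0],"fingers":0.0},{"slide":[0,-0.028,0],"dr":[0,0,0],"fingers":0.0},{"slide":[0,-0.038,0],"dr":[0,0,0],"fingers":0.0}]}}

```text
t: 3.47
eef_pos: [558.0, 101.2, 124.6]
tcp_rot: [-1.571, 0.0, -0.018]
ft_force: [-0.0, -0.6, -2.3]
opening: 0.096
```

```bash
python3 -c "
from h import *
im=optics.read_camera('side')[...,::-1].copy()
crop(im,150,350,100,270,4,'s1.png')
go(558.5,101.5,220,-0.0185)
"
```

```text
t 3.52 pos [558.9 101.2 126.6] rot [-1.5705 -0.003  -0.0178] F [ 0.3 -0.5 -1.1] op 8.9 j6 -1.49
slide [-0.0001 -0.0934  0.0003] dr [-0.0003  0.0007  0.003 ] dist 93.4
```

View pics/s1.png

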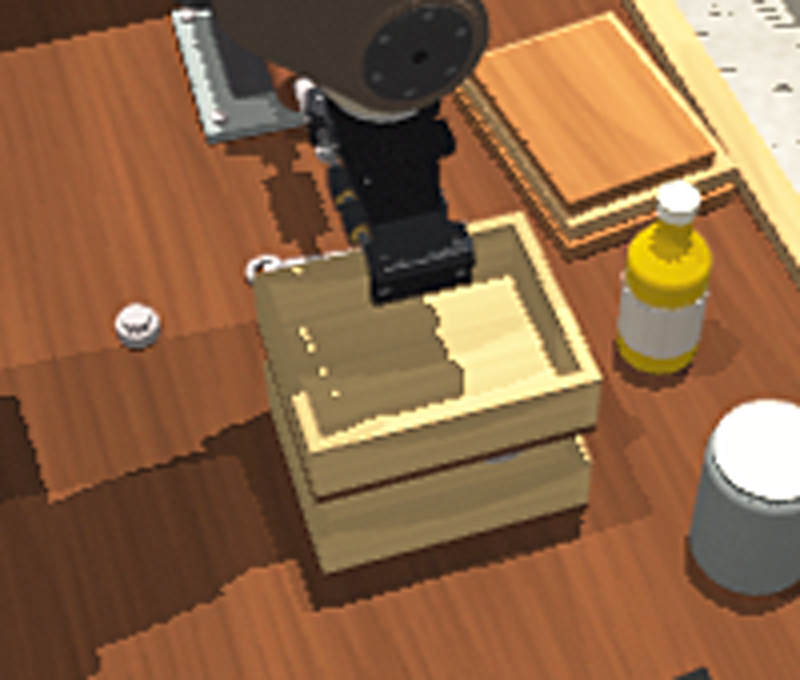

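Emit:
{"op": "drive_tool", "data": {"steps": [{"slide":[0,-0.012,-0.005],"dr":[0,0,0],"fingers":0.0},{"slide":[0,-0.025,-0.02],"dr":[0,-0.005,0],"fingers":0.0},{"slide":[0,-0.03,-0.045],"dr":[0,-0.01,0],"fingers":0.0},{"slide":[0,-0.03,-0.075],"dr":[0,-0.02,0],"fingers":0.0},{"slide":[0,-0.03,-0.105],"dr":[0,-0.03,0],"fingers":0.0}]}}

```text
t: 3.93
eef_pos: [556.2, -4.6, 154.6]
tcp_rot: [-1.571, -0.001, 0.014]
ft_force: [1.4, 0.4, -3.6]
opening: 0.093
```

Emit:
{"op": "drive_tool", "data": {"steps": [{"slide":[0,0,-0.03],"dr":[0,-0.01,0],"fingers":0.0},{"slide":[0,0,-0.06],"dr":[0,-0.02,0],"fingers":0.0},{"slide":[0,0,-0.09],"dr":[0,-0.03,0],"fingers":0.0},{"slide":[0,0,-0.12],"dr":[0,-0.04,0],"fingers":0.0},{"slide":[0,0,-0.15],"dr":[0,-0.05,0],"fingers":0.0}]}}

```text
t: 4.35
eef_pos: [557.8, -155.3, 154.1]
tcp_rot: [-1.571, -0.0, 0.063]
ft_force: [0.3, 0.3, -4.0]
opening: 0.095
```

```bash
python3 -c "
from h import *
go(551.7,-258.8,150,0.083)
"
```

```text
t 4.35 pos [ 557.8 -155.3  154.1] rot [-1.5708e+00 -3.0000e-04  6.2700e-02] F [ 0.3  0.3 -4. ] op 9.0 j6 -2.02
slide [-0.0126  0.0041 -0.1029] dr [ 0.     -0.0203  0.0003] dist 103.8
```

Emit:
{"op": "drive_tool", "data": {"steps": [{"slide":[-0.003,0.01,-0.03],"dr":[0,-0.01,0],"fingers":0.0},{"slide":[-0.007,0.02,-0.06],"dr":[0,-0.02,0],"fingers":0.0},{"slide":[-0.01,0.04,-0.085],"dr":[0,-0.02,0],"fingers":0.0},{"slide":[-0.0126,0.06,-0.101],"dr":[0,-0.02,0],"fingers":0.0},{"slide":[-0.0126,0.08,-0.101],"dr":[0,-0.02,0],"fingers":0.0}]}}

```text
t: 4.77
eef_pos: [551.5, -258.8, 73.2]
tcp_rot: [-1.572, -0.001, 0.079]
ft_force: [0.4, 0.8, -3.7]
opening: 0.095
```

```bash
python3 -c "
from h import *
t=optics.read_camera('top')[...,::-1].copy();im=optics.read_camera('side')[...,::-1].copy()
cv2.imwrite('pics/t2.png',t)
crop(im,200,400,210,384,4,'s2.png')
go(551.7,-258.8,31,0.083)
"
```

```text
t 4.87 pos [ 550.1 -255.4   71.1] rot [-1.5677  0.0041  0.0806] F [-0.5  0.4 -3. ] op 9.2 j6 -2.2
slide [ 0.0015  0.0401 -0.0036] dr [-0.0031 -0.0024 -0.0041] dist 40.3
```

View pics/t2.png

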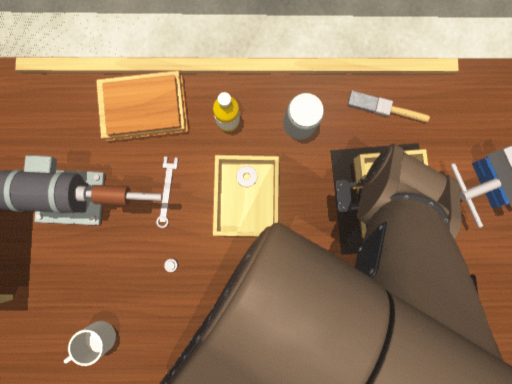

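View pics/s2.png

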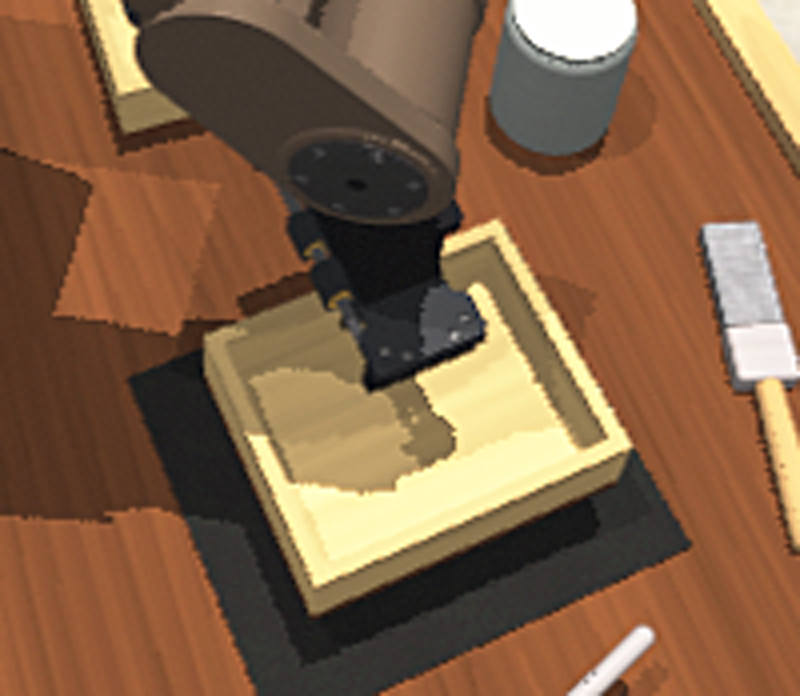

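Tray level, ~40 mm above the mat; flange visible in the lower tray at (247,177), i.e. world +x half. Lower slowly.

Emit:
{"op": "drive_tool", "data": {"steps": [{"slide":[0,0.012,-0.001],"dr":[0,0,0],"fingers":0.0},{"slide":[0,0.022,-0.001],"dr":[0,0,0],"fingers":0.0},{"slide":[0,0.028,-0.001],"dr":[0,0,0],"fingers":0.0},{"slide":[0,0.032,-0.001],"dr":[0,0,0],"fingers":0.0},{"slide":[0,0.034,-0.001],"dr":[0,0,0],"fingers":0.0}]}}

```text
t: 5.28
eef_pos: [551.9, -256.0, 39.3]
tcp_rot: [-1.571, 0.0, 0.083]
ft_force: [0.3, 0.7, -3.1]
opening: 0.092
```

Emit:
{"op": "drive_tool", "data": {"steps": [{"slide":[0,0.0015,0],"dr":[0,0,0],"fingers":0.0},{"slide":[0,0.003,0],"dr":[0,0,0],"fingers":0.0},{"slide":[0,0.003,0],"dr":[0,0,0],"fingers":0.0}]}}

```text
t: 5.53
eef_pos: [551.9, -256.3, 36.7]
tcp_rot: [-1.571, -0.0, 0.082]
ft_force: [0.5, 0.9, -2.3]
opening: 0.095
```

```bash
python3 -c "
from h import *
im=optics.read_camera('side')[...,::-1].copy()
crop(im,200,400,210,384,4,'s3.png')
go(551.7,-258.8,30.5,0.083)
"
```

```text
t 5.58 pos [ 551.9 -256.4   36.8] rot [-1.5709e+00 -3.0000e-04  8.2300e-02] F [ 0.5  0.2 -2.6] op 8.7 j6 -2.2
slide [-0.0004  0.0063 -0.0024] dr [ 0.0001 -0.0007  0.0003] dist 6.7
```

View pics/s3.png

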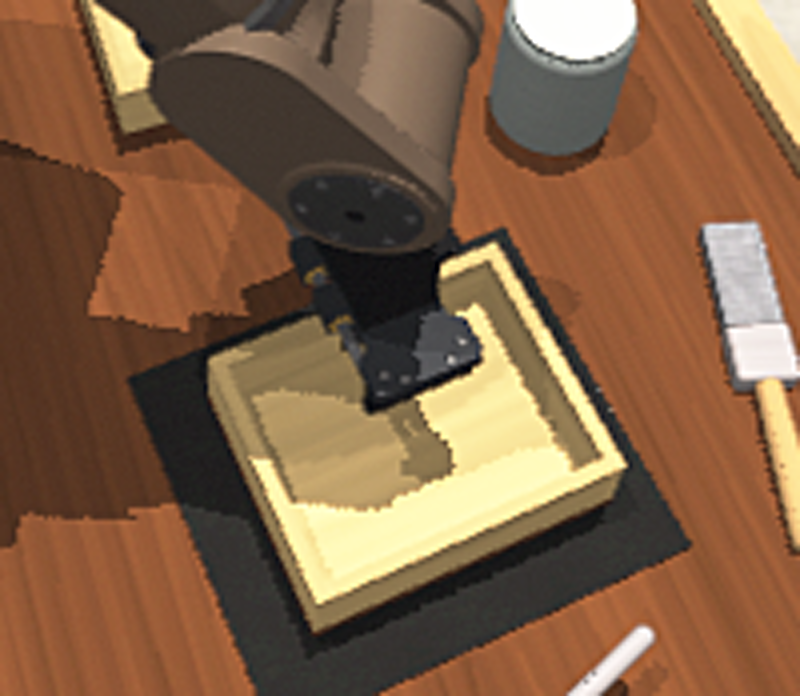

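Emit:
{"op": "drive_tool", "data": {"steps": [{"slide":[0,0.001,-0.0025],"dr":[0,0,0],"fingers":0.0},{"slide":[0,0.003,-0.0025],"dr":[0,0,0],"fingers":0.0},{"slide":[0,0.0045,-0.0025],"dr":[0,0,0],"fingers":0.0},{"slide":[0,0.005,-0.0025],"dr":[0,0,0],"fingers":0.0},{"slide":[0,0.005,-0.0025],"dr":[0,0,0],"fingers":0.0}]}}

```text
t: 6.0
eef_pos: [551.9, -258.8, 31.4]
tcp_rot: [-1.57, 0.0, 0.082]
ft_force: [0.4, 0.6, -2.6]
opening: 0.09
```

```bash
python3 -c "
from h import *
im=optics.read_camera('side')[...,::-1].copy(); s=optics.camera_model('side')
crop(im,200,400,210,384,4,'s4.png')
go(551.7,-258.8,30.5,0.083)
o=np.array([200,210])
for q in [(209,357),(316,603),(627,467),(496,245)]: print(onz(s,np.array(q)/4+o,76).round(1))
"
```

```text
t 6.05 pos [ 552.  -258.9   31.5] rot [-1.5706e+00  1.0000e-04  8.2200e-02] F [-0.   0.3 -3.6] op 8.7 j6 -2.2
slide [-0.0003  0.001   0.0001] dr [-0.0002 -0.0008 -0.0001] dist 1.0
[ 453.9 -262.    76. ]
[ 465.3 -421.2   76. ]
[ 665.6 -406.6   76. ]
[ 651.7 -248.3   76. ]
```

View pics/s4.png

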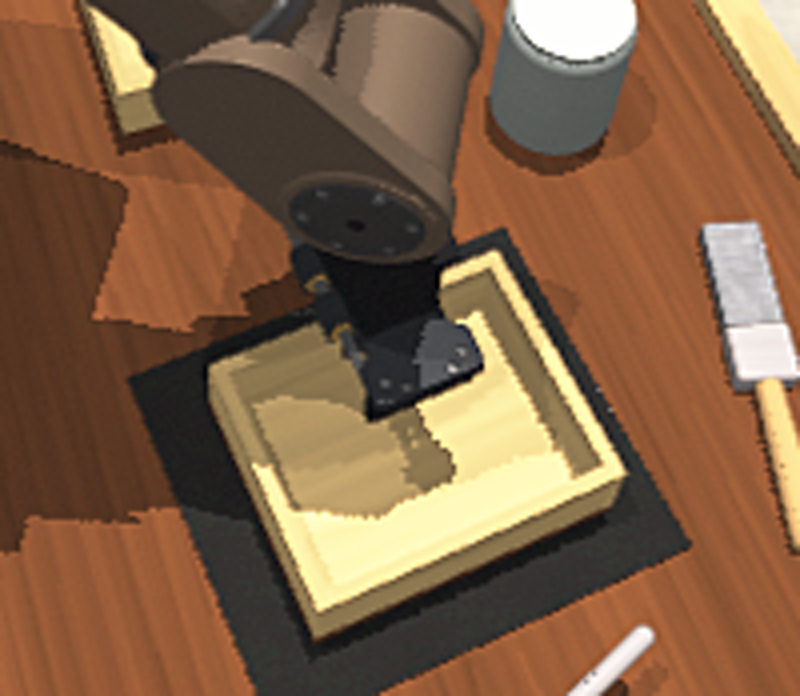

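Emit:
{"op": "drive_tool", "data": {"steps": [{"slide":[0,0.001,0],"dr":[0,0,0],"fingers":0.0},{"slide":[0,0.0015,0],"dr":[0,0,0],"fingers":0.0},{"slide":[0,0.0015,0],"dr":[0,0,0],"fingers":0.0}]}}

```text
t: 6.3
eef_pos: [552.0, -258.9, 30.4]
tcp_rot: [-1.571, -0.0, 0.082]
ft_force: [-1.7, 0.2, 0.4]
opening: 0.094
```

Emit:
{"op": "drive_tool", "data": {"steps": [{"slide":[0,0.0007,0],"dr":[0,0,0],"fingers":0.0},{"slide":[0,0.0007,0],"dr":[0,0,0],"fingers":0.0}]}}

```text
t: 6.47
eef_pos: [552.1, -258.9, 30.3]
tcp_rot: [-1.571, -0.001, 0.082]
ft_force: [-4.5, 1.7, 8.8]
opening: 0.091
```

Contact. Open and rise.

Emit:
{"op": "drive_tool", "data": {"steps": [{"slide":[0,0,0],"dr":[0,0,0],"fingers":0.015},{"slide":[0,0,0],"dr":[0,0,0],"fingers":0.025},{"slide":[0,0,0],"dr":[0,0,0],"fingers":0.035},{"slide":[0,0,0],"dr":[0,0,0],"fingers":0.04},{"slide":[0,0,0],"dr":[0,0,0],"fingers":0.04}]}}

```text
t: 6.88
eef_pos: [552.1, -258.9, 29.3]
tcp_rot: [-1.571, -0.0, 0.082]
ft_force: [-0.1, 0.1, -0.8]
opening: 0.38
```

Emit:
{"op": "drive_tool", "data": {"steps": [{"slide":[0,-0.03,0],"dr":[0,0,0],"fingers":0.04},{"slide":[0,-0.07,0],"dr":[0,0,0],"fingers":0.04},{"slide":[0,-0.11,0],"dr":[0,0,0],"fingers":0.06},{"slide":[0,-0.15,0],"dr":[0,0,0],"fingers":0.08},{"slide":[0,-0.19,0],"dr":[0,0,0],"fingers":0.09}]}}

```text
t: 7.3
eef_pos: [551.7, -258.7, 221.4]
tcp_rot: [-1.571, 0.0, 0.082]
ft_force: [1.3, 0.3, -0.2]
opening: 0.578
```

```bash
python3 -c "
from h import *
im=optics.read_camera('side')[...,::-1].copy(); s=optics.camera_model('side')
crop(im,200,400,210,384,4,'s5.png')
go(546,333,220,-1.615)
"
```

```text
t 7.35 pos [ 554.  -260.   229.5] rot [-1.5771 -0.0088  0.0825] F [0.8 0.3 6.5] op 58.6 j6 -2.2
slide [0.0408 0.0061 0.5917] dr [-0.0027  1.6974  0.0119] dist 593.1
```

View pics/s5.png

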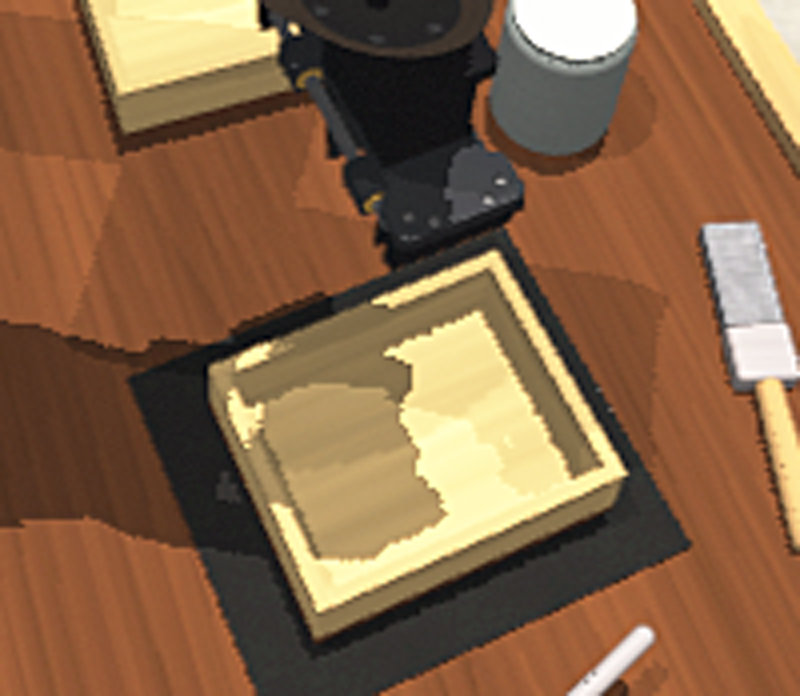

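Tray rests flat, with even mat margins. On to the drum.

Emit:
{"op": "drive_tool", "data": {"steps": [{"slide":[0.04,-0.015,0.59],"dr":[0,1.69,0],"fingers":0.085},{"slide":[0.04,-0.015,0.59],"dr":[0,1.69,0],"fingers":0.085},{"slide":[0.04,-0.015,0.59],"dr":[0,1.69,0],"fingers":0.085},{"slide":[0.04,-0.015,0.59],"dr":[0,1.69,0],"fingers":0.085},{"slide":[0.04,-0.015,0.59],"dr":[0,1.69,0],"fingers":0.085}]}}

```text
t: 7.77
eef_pos: [549.0, -58.1, 224.4]
tcp_rot: [-1.571, -0.0, -0.521]
ft_force: [1.4, 0.6, 1.1]
opening: 0.886
```

```bash
python3 -c "
from h import *
go(550,300,240,-1.615)
"
```

```text
t 7.77 pos [549.  -58.1 224.4] rot [-1.5707e+00 -1.0000e-04 -5.2140e-01] F [1.4 0.6 1.1] op 84.3 j6 -1.27
slide [-0.1775 -0.0156  0.311 ] dr [-2.0000e-04  1.0936e+00  0.0000e+00] dist 358.4
```

Emit:
{"op": "drive_tool", "data": {"steps": [{"slide":[-0.15,-0.015,0.25],"dr":[0,1.094,0],"fingers":0.085},{"slide":[-0.15,-0.015,0.25],"dr":[0,1.094,0],"fingers":0.085},{"slide":[-0.15,-0.015,0.25],"dr":[0,1.094,0],"fingers":0.085},{"slide":[-0.15,-0.015,0.25],"dr":[0,1.094,0],"fingers":0.085},{"slide":[-0.15,-0.015,0.25],"dr":[0,1.094,0],"fingers":0.085}]}}

```text
t: 8.18
eef_pos: [544.7, 132.2, 234.2]
tcp_rot: [-1.571, -0.0, -1.092]
ft_force: [0.8, -0.8, -0.2]
opening: 0.895
```

```bash
python3 -c "
from h import *
go(550,300,240,-1.615)
"
```

```text
t 8.18 pos [544.7 132.2 234.2] rot [-1.5706e+00 -1.0000e-04 -1.0923e+00] F [ 0.8 -0.8 -0.2] op 85.2 j6 -0.36
slide [-0.1465 -0.0058  0.082 ] dr [-3.000e-04  5.227e-01  0.000e+00] dist 168.0
```

Emit:
{"op": "drive_tool", "data": {"steps": [{"slide":[-0.11,-0.006,0.062],"dr":[0,0.522,0],"fingers":0.085},{"slide":[-0.11,-0.006,0.062],"dr":[0,0.522,0],"fingers":0.085},{"slide":[-0.11,-0.006,0.062],"dr":[0,0.522,0],"fingers":0.085},{"slide":[-0.11,-0.006,0.062],"dr":[0,0.522,0],"fingers":0.085},{"slide":[-0.11,-0.006,0.062],"dr":[0,0.522,0],"fingers":0.085}]}}

```text
t: 8.6
eef_pos: [548.3, 259.6, 239.8]
tcp_rot: [-1.571, 0.0, -1.612]
ft_force: [-0.9, -1.2, 0.1]
opening: 0.89
```

Emit:
{"op": "drive_tool", "data": {"steps": [{"slide":[0,0,0],"dr":[0,0,0],"fingers":0.085},{"slide":[0,0,0],"dr":[0,0,0],"fingers":0.085}]}}

```text
t: 8.77
eef_pos: [548.6, 256.6, 239.9]
tcp_rot: [-1.571, -0.0, -1.606]
ft_force: [0.5, -0.3, 1.0]
opening: 0.893
```

```bash
python3 -c "
from h import *
m=optics.camera_model('wrist');im=optics.read_camera('wrist')[...,::-1].copy()
cv2.imwrite('pics/w4.png',im); np.savez('w4',**m)
go(550,300,240,-1.615)
for p in [(546,216,150),(550,295,146),(553.6,371,146)]: print(proj(m,p))
"
```

```text
t 8.82 pos [548.7 256.2 240. ] rot [-1.5711e+00 -1.0000e-04 -1.6069e+00] F [ 0.2 -0.2  0.3] op 84.9 j6 0.36
slide [-0.0438  0.     -0.0002] dr [0.0003 0.0081 0.0001] dist 43.8
[254.14868264 230.68856299]
[255.44384275 151.59531481]
[256.59101806  65.26734405]
```

View pics/w4.png

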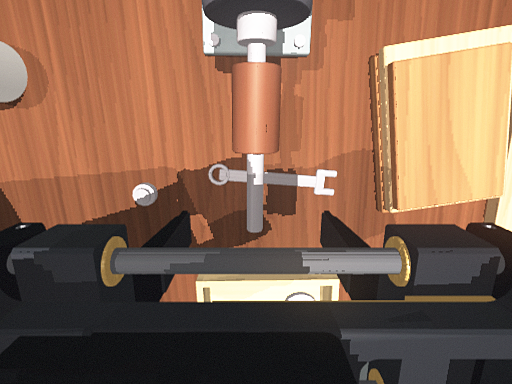

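Drum spans columns 233–281, rows 63–152; rod below it to the tip at (255,232). Measure the axis.

```bash
python3 -c "
from h import *
m=dict(np.load('w4.npz'));im=cv2.imread('pics/w4.png').astype(int)
hsv=cv2.cvtColor(im.astype(np.uint8),cv2.COLOR_BGR2HSV)
for v in (50,160,200,215,225):
  r=im[v,:,:]; sat=hsv[v,:,1]; idx=[u for u in range(240,275) if sat[u]<60]; 
  print('rod',v,idx[0],idx[-1],onz(m,((idx[0]+idx[-1]+1)/2-.5,v),150).round(1)) if idx else print(v,sat[240:275])
for v in (75,90,110,130,145):
  g=im[v,:,2]; d=np.abs(np.diff(g)); L=220+np.argmax(np.abs(np.diff(g[220:245]))); Rr=270+np.argmax(np.abs(np.diff(g[270:295])))
  print('drum',v,L,Rr,onz(m,((L+Rr)/2,v),146).round(1),(onz(m,(Rr,v),146)-onz(m,(L,v),146))[0].round(1))
for v in (63,152): print('ends',onz(m,(256,v),163).round(1))
crop(im.astype(np.uint8),200,320,0,250,3,'w4c.png')
"
```

```text
rod 50 240 274 [554.3 382.5 150. ]
rod 160 247 263 [549.3 287.6 150. ]
rod 200 247 262 [547.5 248.2 150. ]
rod 215 247 262 [546.9 232.7 150. ]
rod 225 247 262 [546.6 222.1 150. ]
drum 75 231 280 [552.4 363.  146. ] 43.6
drum 90 231 280 [551.9 350.4 146. ] 44.1
drum 110 231 279 [550.9 333.1 146. ] 44.0
drum 130 231 279 [550.3 315.1 146. ] 44.8
drum 145 231 278 [549.3 301.3 146. ] 44.4
ends [553.  369.9 163. ]
ends [550.5 296.6 163. ]
```

View pics/w4c.png

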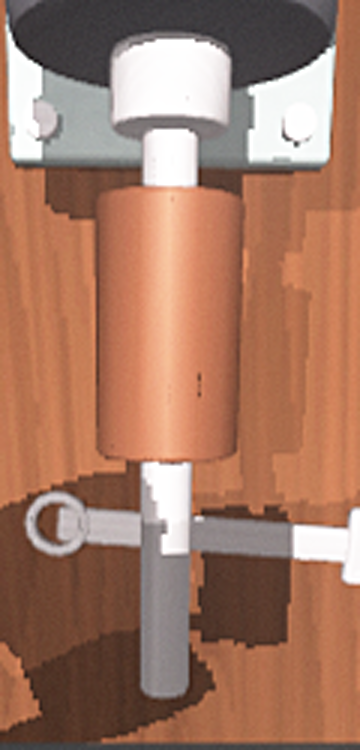

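Emit:
{"op": "drive_tool", "data": {"steps": [{"slide":[-0.03,0,0],"dr":[0,0.008,0],"fingers":0.085},{"slide":[-0.06,0,-0.0005],"dr":[0,0.008,0],"fingers":0.085},{"slide":[-0.077,0,-0.0005],"dr":[0,0.008,0],"fingers":0.085},{"slide":[-0.077,0,-0.0005],"dr":[0,0.008,0],"fingers":0.085},{"slide":[-0.077,0,-0.0005],"dr":[0,0.008,0],"fingers":0.085}]}}

```text
t: 9.23
eef_pos: [551.0, 333.5, 239.9]
tcp_rot: [-1.571, -0.0, -1.615]
ft_force: [0.6, 0.0, 0.1]
opening: 0.893
```

```bash
python3 -c "
from h import *
m=optics.camera_model('wrist');im=optics.read_camera('wrist')[...,::-1].copy()
cv2.imwrite('pics/w5.png',im)
go(551,333.4,129,-1.615)
for p in [(551,333.4,146),(551,333.4,129)]: print(proj(m,p))
"
```

```text
t 9.28 pos [551.  332.8 240. ] rot [-1.5712e+00 -5.0000e-04 -1.6158e+00] F [ 0.4 -0.2  0.5] op 84.9 j6 0.49
slide [-0.0006  0.111  -0.    ] dr [ 0.0004 -0.0008  0.0005] dist 111.0
[255.34942889 190.73017126]
[255.33452108 186.56699985]
```

View pics/w5.png

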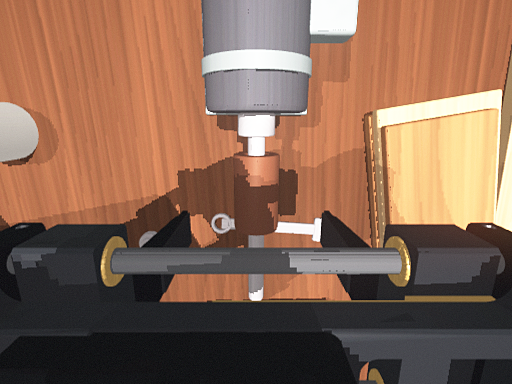

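Drum centred (columns 234–280) between the finger tips (≈187 and 324). Descend.

Emit:
{"op": "drive_tool", "data": {"steps": [{"slide":[0,0.035,0],"dr":[0,0,0],"fingers":0.085},{"slide":[0,0.07,0],"dr":[0,0,0],"fingers":0.085},{"slide":[0,0.098,0],"dr":[0,0,0],"fingers":0.085},{"slide":[0,0.11,0],"dr":[0,0,0],"fingers":0.085},{"slide":[0,0.111,0],"dr":[0,0,0],"fingers":0.085}]}}

```text
t: 9.7
eef_pos: [550.4, 332.0, 127.0]
tcp_rot: [-1.575, -0.002, -1.617]
ft_force: [-0.0, -0.0, 0.5]
opening: 0.892
```

Emit:
{"op": "drive_tool", "data": {"steps": [{"slide":[0,0,0],"dr":[0,0,0],"fingers":0.07},{"slide":[0,0,0],"dr":[0,0,0],"fingers":0.06},{"slide":[0,0,0],"dr":[0,0,0],"fingers":0.055},{"slide":[0,0,0],"dr":[0,0,0],"fingers":0.05},{"slide":[0,0,0],"dr":[0,0,0],"fingers":0.048}]}}

```text
t: 10.12
eef_pos: [551.4, 333.7, 130.3]
tcp_rot: [-1.569, 0.001, -1.616]
ft_force: [0.5, -0.4, -0.6]
opening: 0.6
```

```bash
python3 -c "
from h import *
im=optics.read_camera('side')[...,::-1].copy()
crop(im,170,300,40,190,4,'s6.png')
go(551,333.4,129,-1.615)
"
```

```text
t 10.17 pos [551.2 333.7 130.1] rot [-1.5698e+00  6.0000e-04 -1.6164e+00] F [ 0.2  0.5 -0.8] op 53.0 j6 0.49
slide [ 0.0003  0.0011 -0.0002] dr [-0.001  -0.0014 -0.0006] dist 1.2
```

View pics/s6.png

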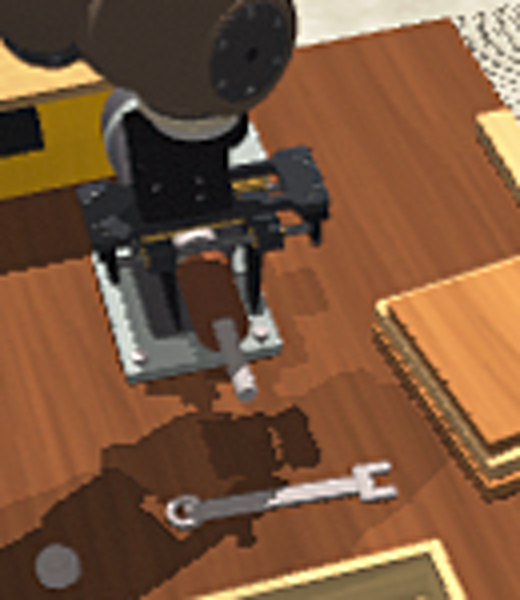

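Emit:
{"op": "drive_tool", "data": {"steps": [{"slide":[0,0,0],"dr":[0,0,0],"fingers":0.04},{"slide":[0,0,0],"dr":[0,0,0],"fingers":0.035},{"slide":[0,0,0],"dr":[0,0,0],"fingers":0.035}]}}

```text
t: 10.42
eef_pos: [551.2, 333.6, 129.6]
tcp_rot: [-1.57, 0.0, -1.617]
ft_force: [-1.9, -0.3, 2.6]
opening: 0.446
```

Emit:
{"op": "drive_tool", "data": {"steps": [{"slide":[0,0,0],"dr":[0,0,0],"fingers":0.03},{"slide":[0,0,0],"dr":[0,0,0],"fingers":0.03},{"slide":[0,0,0],"dr":[0,0,0],"fingers":0.03}]}}

```text
t: 10.67
eef_pos: [551.2, 333.6, 129.6]
tcp_rot: [-1.57, 0.0, -1.617]
ft_force: [-2.3, -1.1, 5.8]
opening: 0.442
```

Emit:
{"op": "drive_tool", "data": {"steps": [{"slide":[0,-0.001,0],"dr":[0,0,0],"fingers":0.03},{"slide":[0,-0.002,0],"dr":[0,0,0],"fingers":0.03},{"slide":[0,-0.002,0],"dr":[0,0,0],"fingers":0.03}]}}

```text
t: 10.92
eef_pos: [551.0, 333.5, 131.0]
tcp_rot: [-1.571, -0.0, -1.617]
ft_force: [0.0, 0.1, -1.4]
opening: 0.448
```

Emit:
{"op": "drive_tool", "data": {"steps": [{"slide":[0,-0.001,0],"dr":[0,0,0],"fingers":0.03},{"slide":[0,-0.002,0],"dr":[0,0,0],"fingers":0.03},{"slide":[0,-0.002,0],"dr":[0,0,0],"fingers":0.03}]}}

```text
t: 11.17
eef_pos: [551.1, 333.6, 133.4]
tcp_rot: [-1.571, 0.0, -1.617]
ft_force: [0.8, -0.8, -1.9]
opening: 0.446
```

```bash
python3 -c "
from h import *
im=optics.read_camera('side')[...,::-1].copy()
crop(im,190,270,70,160,6,'s7.png')
im=optics.read_camera('top')[...,::-1].copy()
crop(im,60,200,150,230,5,'t7.png')
im=optics.read_camera('wrist')[...,::-1].copy()
crop(im,200,320,80,300,3,'w7.png')
go(551,333.4,133,-1.615); print(env.state()['moment'])
"
```

```text
t 11.32 pos [551.1 333.5 133.2] rot [-1.5709  0.     -1.6166] F [ 0.9 -0.3 -2.5] op 42.8 j6 0.49
slide [ 0.0001  0.0002 -0.0001] dr [ 0.0001 -0.0016 -0.    ] dist 0.3
[-0.1077103   0.01827822  0.00038452]
```

View pics/s7.png

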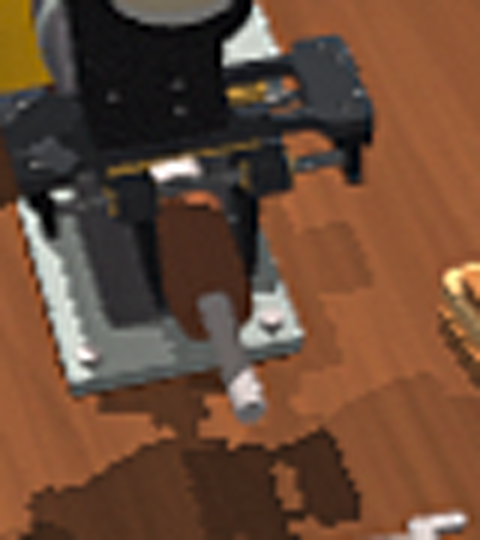

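View pics/w7.png

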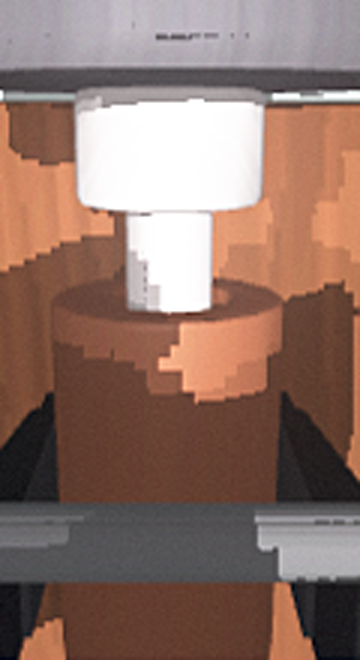

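Weight only (~2.5 N), bore looks concentric with the rod (rod centre col 170 vs drum 167 in crop). Slide off.

Emit:
{"op": "drive_tool", "data": {"steps": [{"slide":[0.006,0,0],"dr":[0,0,0],"fingers":0.03},{"slide":[0.014,0,0],"dr":[0,0,0],"fingers":0.03},{"slide":[0.022,0,0],"dr":[0,0,0],"fingers":0.03},{"slide":[0.03,0,0],"dr":[0,0,0],"fingers":0.03},{"slide":[0.036,0,0],"dr":[0,0,0],"fingers":0.03}]}}

```text
t: 11.73
eef_pos: [549.4, 296.3, 133.3]
tcp_rot: [-1.571, -0.0, -1.617]
ft_force: [0.3, 0.1, -1.5]
opening: 0.443
```

```bash
python3 -c "
from h import *
go(543.2,160,133,-1.615); print(env.state()['moment'])
"
```

```text
t 11.73 pos [549.4 296.3 133.3] rot [-1.5708e+00 -1.0000e-04 -1.6172e+00] F [ 0.3  0.1 -1.5] op 42.1 j6 0.44
slide [1.364e-01 3.000e-04 1.000e-04] dr [ 0.     -0.0022  0.0001] dist 136.4
[-0.11915986  0.01617947 -0.02422902]
```

Emit:
{"op": "drive_tool", "data": {"steps": [{"slide":[0.01,0,0],"dr":[0,-0.002,0],"fingers":0.03},{"slide":[0.02,0,0],"dr":[0,-0.002,0],"fingers":0.03},{"slide":[0.03,0,0],"dr":[0,-0.002,0],"fingers":0.03},{"slide":[0.04,0,0],"dr":[0,-0.002,0],"fingers":0.03},{"slide":[0.05,0,0],"dr":[0,-0.002,0],"fingers":0.03}]}}

```text
t: 12.15
eef_pos: [547.1, 246.5, 133.3]
tcp_rot: [-1.571, 0.0, -1.615]
ft_force: [-0.2, 0.6, -1.8]
opening: 0.445
```

Emit:
{"op": "drive_tool", "data": {"steps": [{"slide":[0.01,0,0],"dr":[0,0,0],"fingers":0.03},{"slide":[0.02,0,0],"dr":[0,0,0],"fingers":0.03},{"slide":[0.03,0,0],"dr":[0,0,0],"fingers":0.03},{"slide":[0.04,0,0],"dr":[0,0,0],"fingers":0.03},{"slide":[0.05,0,0],"dr":[0,0,0],"fingers":0.03}]}}

```text
t: 12.57
eef_pos: [544.9, 196.7, 133.3]
tcp_rot: [-1.571, 0.0, -1.615]
ft_force: [0.5, 0.1, -1.3]
opening: 0.45
```

Emit:
{"op": "drive_tool", "data": {"steps": [{"slide":[0.01,0,0],"dr":[0,0,0],"fingers":0.03},{"slide":[0.02,0,0],"dr":[0,0,0],"fingers":0.03},{"slide":[0.03,0,0],"dr":[0,0,0],"fingers":0.03},{"slide":[0.04,0,0],"dr":[0,0,0],"fingers":0.03},{"slide":[0.045,0,0],"dr":[0,0,0],"fingers":0.03}]}}

```text
t: 12.98
eef_pos: [542.9, 151.4, 133.3]
tcp_rot: [-1.571, -0.0, -1.615]
ft_force: [0.2, 0.8, -1.5]
opening: 0.447
```

```bash
python3 -c "
from h import *
go(543.2,140,133,-1.615)
t=optics.read_camera('top')[...,::-1].copy();im=optics.read_camera('side')[...,::-1].copy();w=optics.read_camera('wrist')[...,::-1].copy()
cv2.imwrite('pics/t8.png',t);crop(im,170,330,60,250,3,'s8.png');cv2.imwrite('pics/w8.png',w)
"
```

```text
t 12.98 pos [542.9 151.4 133.3] rot [-1.5709 -0.     -1.6152] F [ 0.2  0.8 -1.5] op 42.5 j6 0.2
slide [0.0114 0.0003 0.0008] dr [ 0.0001 -0.0002  0.    ] dist 11.4
```

View pics/s8.png

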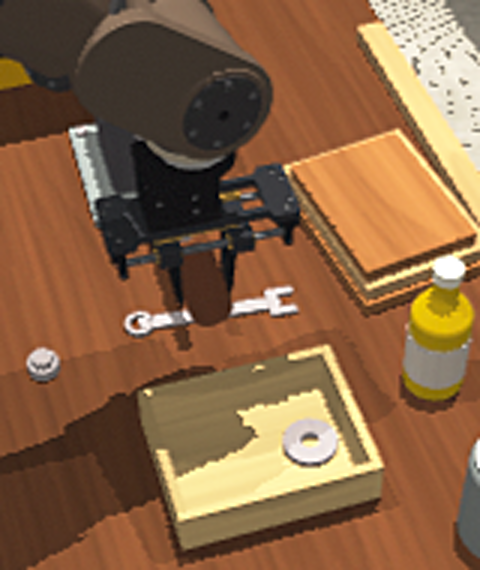

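View pics/w8.png

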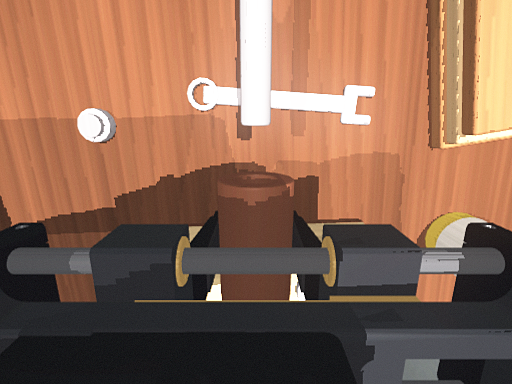

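View pics/t8.png

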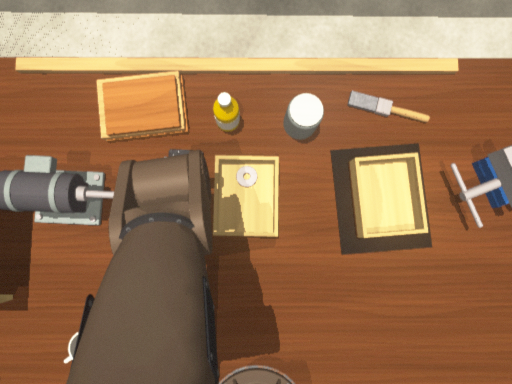

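Drum is clear of the arbor tip (wrist: tip at (255,125), drum's rear edge at row 172). Measure the lower tray, flange and the placed tray.

```bash
python3 -c "
from h import *
im=cv2.imread('pics/t8.png'); m=optics.camera_model('top'); s=optics.camera_model('side')
hsv=cv2.cvtColor(im,cv2.COLOR_BGR2HSV)
def rect(x0,x1,y0,y1,z,n):
    k=np.zeros(im.shape[:2],np.uint8); k[y0:y1,x0:x1]=((hsv[...,2]>165)&(hsv[...,0]>18))[y0:y1,x0:x1]*255
    c=max(cv2.findContours(k,cv2.RETR_EXTERNAL,cv2.CHAIN_APPROX_NONE)[0],key=cv2.contourArea)
    print(n,cv2.minAreaRect(np.array([onz(m,p[0],z)[:2] for p in c],np.float32)))
rect(212,290,145,245,66,'lower'); rect(345,432,145,245,70,'top')
print('flange',onz(m,(247,177),25))
o=np.array([170,60])
for q in [(138,391),(330,347),(382,464),(176,517)]: print('side lower',onz(s,np.array(q)/3+o,66).round(1))
print('flange side',onz(s,np.array((311,441))/3+o,25).round(1))
crop(im,200,300,140,250,5,'t8c.png')
"
```

```text
lower ((558.2890014648438, 23.710357666015625), (158.66966247558594, 200.321044921875), 89.54937744140625)
top ((561.1362915039062, -335.75970458984375), (202.0843505859375, 162.6383819580078), 4.471751689910889)
flange [610.3806578   21.67236938  25.        ]
side lower [459.8 104.9  66. ]
side lower [659.6  97.2  66. ]
side lower [655.8 -55.1  66. ]
side lower [454.4 -49.6  66. ]
flange side [612.2  20.   25. ]
```

View pics/t8c.png

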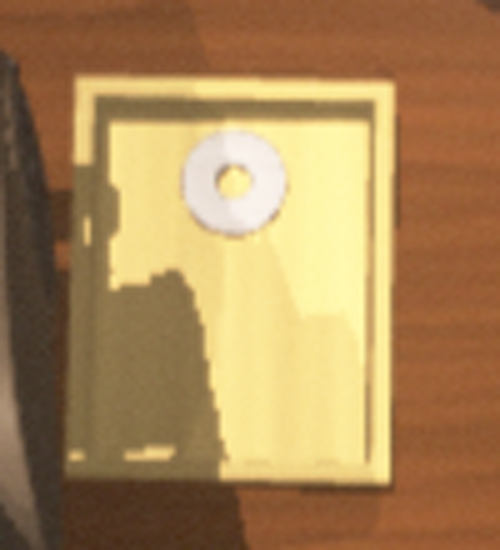

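Emit:
{"op": "drive_tool", "data": {"steps": [{"slide":[0.025,0,-0.004],"dr":[0,-0.01,0],"fingers":0.03},{"slide":[0.06,0,-0.01],"dr":[0,-0.02,0],"fingers":0.03},{"slide":[0.095,0,-0.016],"dr":[0,-0.029,0],"fingers":0.03},{"slide":[0.12,0,-0.02],"dr":[0,-0.029,0],"fingers":0.03},{"slide":[0.128,0,-0.021],"dr":[0,-0.029,0],"fingers":0.03}]}}

```text
t: 13.55
eef_pos: [515.8, 23.6, 133.3]
tcp_rot: [-1.571, -0.0, -1.587]
ft_force: [-0.0, -0.4, -2.4]
opening: 0.447
```

Emit:
{"op": "drive_tool", "data": {"steps": [{"slide":[0,0.015,0],"dr":[0,0,0],"fingers":0.03},{"slide":[0,0.03,0],"dr":[0,0,0],"fingers":0.03},{"slide":[0,0.03,0],"dr":[0,0,0],"fingers":0.03}]}}

```text
t: 13.8
eef_pos: [515.7, 26.2, 101.4]
tcp_rot: [-1.574, 0.0, -1.586]
ft_force: [-0.2, -0.2, -1.8]
opening: 0.448
```

```bash
python3 -c "
from h import *
im=optics.read_camera('side')[...,::-1].copy();m=optics.camera_model('wrist');w=optics.read_camera('wrist')[...,::-1].copy()
crop(im,170,330,60,250,3,'s9.png');cv2.imwrite('pics/w9.png',w)
go(516,24.5,22,-1.586)
for p in [(467,24,66),(458,105,66),(458,-56,66),(558,24,15),(480,24,15)]: print(p,proj(m,p).round(1))
"
```

```text
t 13.9 pos [516.5  26.4 103.2] rot [-1.5715e+00  2.0000e-04 -1.5850e+00] F [ 0.1 -0.2 -1.4] op 42.3 j6 -0.06
slide [ 0.0019  0.0812 -0.0004] dr [ 0.0007  0.001  -0.0002] dist 81.3
(467, 24, 66) [193.2 213. ]
(458, 105, 66) [172.9 106. ]
(458, -56, 66) [189.2 301.2]
(558, 24, 15) [299.  194.3]
(480, 24, 15) [218.1 195.2]
```

View pics/s9.png

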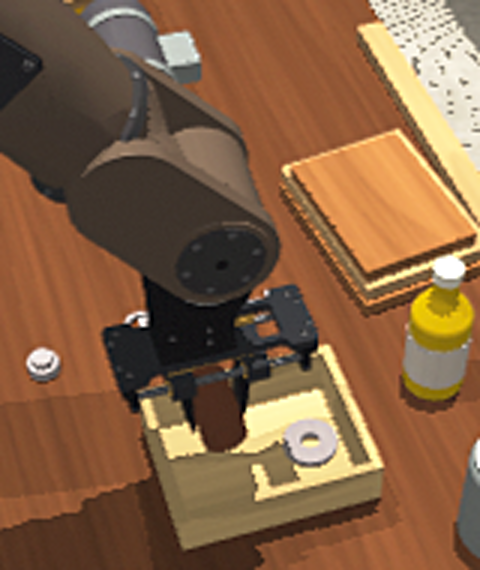

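View pics/w9.png

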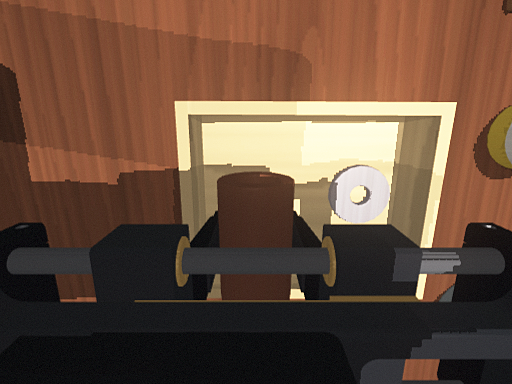

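Drum over the free half, flange at (359,193) well clear; tray corner (176,102) near the predicted (173,106). Lower.

Emit:
{"op": "drive_tool", "data": {"steps": [{"slide":[0.002,0.02,0],"dr":[0,0,0],"fingers":0.03},{"slide":[0.002,0.04,0],"dr":[0,0,0],"fingers":0.03},{"slide":[0.002,0.058,0],"dr":[0,0,0],"fingers":0.03},{"slide":[0.002,0.07,0],"dr":[0,0,0],"fingers":0.03},{"slide":[0.002,0.076,0],"dr":[0,0,0],"fingers":0.03}]}}

```text
t: 14.32
eef_pos: [516.5, 24.3, 26.7]
tcp_rot: [-1.571, 0.0, -1.585]
ft_force: [-0.3, 0.5, -1.9]
opening: 0.447
```

Emit:
{"op": "drive_tool", "data": {"steps": [{"slide":[0,0.001,0],"dr":[0,0,0],"fingers":0.03},{"slide":[0,0.002,0],"dr":[0,0,0],"fingers":0.03},{"slide":[0,0.002,0],"dr":[0,0,0],"fingers":0.03}]}}

```text
t: 14.57
eef_pos: [516.9, 23.9, 26.0]
tcp_rot: [-1.57, 0.0, -1.585]
ft_force: [0.4, -0.6, -1.6]
opening: 0.446
```

Emit:
{"op": "drive_tool", "data": {"steps": [{"slide":[0,0.001,0],"dr":[0,0,0],"fingers":0.03},{"slide":[0,0.002,0],"dr":[0,0,0],"fingers":0.03},{"slide":[0,0.002,0],"dr":[0,0,0],"fingers":0.03}]}}

```text
t: 14.82
eef_pos: [516.5, 23.8, 23.6]
tcp_rot: [-1.57, 0.0, -1.586]
ft_force: [-0.6, 1.0, -1.9]
opening: 0.445
```

Emit:
{"op": "drive_tool", "data": {"steps": [{"slide":[0,0.001,0],"dr":[0,0,0],"fingers":0.03},{"slide":[0,0.001,0],"dr":[0,0,0],"fingers":0.03}]}}

```text
t: 14.98
eef_pos: [516.4, 23.8, 22.3]
tcp_rot: [-1.571, 0.0, -1.586]
ft_force: [-0.3, -0.0, -2.5]
opening: 0.445
```

Emit:
{"op": "drive_tool", "data": {"steps": [{"slide":[0,0.0005,0],"dr":[0,0,0],"fingers":0.03},{"slide":[0,0.001,0],"dr":[0,0,0],"fingers":0.03},{"slide":[0,0.001,0],"dr":[0,0,0],"fingers":0.03}]}}

```text
t: 15.23
eef_pos: [516.4, 23.8, 21.2]
tcp_rot: [-1.571, 0.0, -1.586]
ft_force: [1.1, -0.2, -1.2]
opening: 0.447
```

Emit:
{"op": "drive_tool", "data": {"steps": [{"slide":[0,0.0005,0],"dr":[0,0,0],"fingers":0.03},{"slide":[0,0.0005,0],"dr":[0,0,0],"fingers":0.03},{"slide":[0,0.0005,0],"dr":[0,0,0],"fingers":0.03}]}}

```text
t: 15.48
eef_pos: [516.4, 23.8, 21.1]
tcp_rot: [-1.57, 0.0, -1.586]
ft_force: [-0.7, -0.4, 4.9]
opening: 0.448
```

Emit:
{"op": "drive_tool", "data": {"steps": [{"slide":[0,0.0005,0],"dr":[0,0,0],"fingers":0.03},{"slide":[0,0.0005,0],"dr":[0,0,0],"fingers":0.03},{"slide":[0,0.0005,0],"dr":[0,0,0],"fingers":0.03}]}}

```text
t: 15.73
eef_pos: [516.4, 23.8, 21.0]
tcp_rot: [-1.57, 0.0, -1.586]
ft_force: [-3.2, -0.5, 11.5]
opening: 0.445
```

Emit:
{"op": "drive_tool", "data": {"steps": [{"slide":[0,-0.0006,0],"dr":[0,0,0],"fingers":0.03},{"slide":[0,-0.0006,0],"dr":[0,0,0],"fingers":0.044},{"slide":[0,-0.0006,0],"dr":[0,0,0],"fingers":0.046},{"slide":[0,-0.0006,0],"dr":[0,0,0],"fingers":0.048},{"slide":[0,-0.0006,0],"dr":[0,0,0],"fingers":0.05}]}}

```text
t: 16.15
eef_pos: [516.4, 23.8, 20.7]
tcp_rot: [-1.571, 0.0, -1.586]
ft_force: [-0.6, 1.3, -1.1]
opening: 0.514
```

Emit:
{"op": "drive_tool", "data": {"steps": [{"slide":[0,0,0],"dr":[0,0,0],"fingers":0.052},{"slide":[0,0,0],"dr":[0,0,0],"fingers":0.054},{"slide":[0,0,0],"dr":[0,0,0],"fingers":0.054},{"slide":[0,0,0],"dr":[0,0,0],"fingers":0.054}]}}

```text
t: 16.48
eef_pos: [516.4, 23.8, 20.8]
tcp_rot: [-1.571, 0.0, -1.586]
ft_force: [-0.6, 1.1, -0.0]
opening: 0.567
```

```bash
python3 -c "
from h import *
w=optics.read_camera('wrist')[...,::-1].copy()
cv2.imwrite('pics/w10.png',w)
go(516,24.5,200,-1.586)
"
```

```text
t 16.53 pos [516.4  23.8  20.9] rot [-1.5707e+00  1.0000e-04 -1.5856e+00] F [-0.4  0.1 -0.7] op 54.3 j6 -0.07
slide [-0.0007 -0.1791 -0.0004] dr [-0.0001  0.0004 -0.0001] dist 179.1
```

View pics/w10.png

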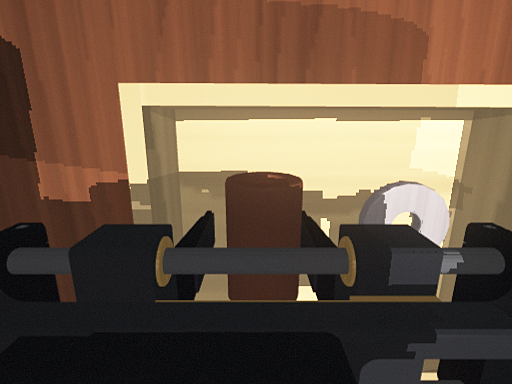

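Drum (columns 226–302) sits ~4 mm off the finger centre toward +x; shift the tool 4 mm to centre, then check it isn't rolling.

Emit:
{"op": "drive_tool", "data": {"steps": [{"slide":[0,0,0.002],"dr":[0,0,0],"fingers":0.054},{"slide":[0,0,0.004],"dr":[0,0,0],"fingers":0.056},{"slide":[0,0,0.004],"dr":[0,0,0],"fingers":0.056},{"slide":[0,0,0.004],"dr":[0,0,0],"fingers":0.056}]}}

```text
t: 16.87
eef_pos: [520.5, 23.7, 20.8]
tcp_rot: [-1.571, 0.0, -1.586]
ft_force: [-0.3, 0.3, -0.2]
opening: 0.59
```

```bash
python3 -c "
from h import *
w=optics.read_camera('wrist')[...,::-1].copy()
cv2.imwrite('pics/w11.png',w)
go(516,24.5,200,-1.586)
"
```

```text
t 16.92 pos [520.4  23.7  20.8] rot [-1.5708e+00  1.0000e-04 -1.5856e+00] F [-0.7  0.1  1.1] op 55.8 j6 -0.07
slide [-0.0007 -0.1792 -0.0044] dr [ 0.      0.0004 -0.0001] dist 179.2
```

View pics/w11.png

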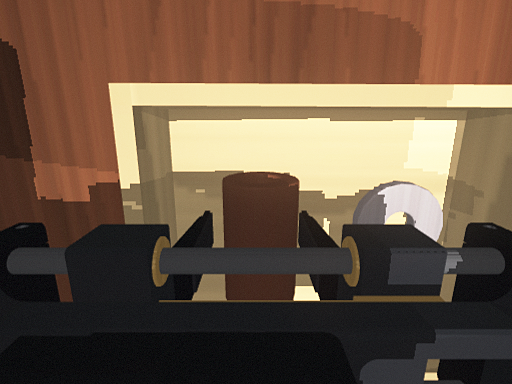

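The drum is slowly rolling +x. Close the fingers to stop it, then release more gently.

Emit:
{"op": "drive_tool", "data": {"steps": [{"slide":[0,0,0.002],"dr":[0,0,0],"fingers":0.052},{"slide":[0,0,0.003],"dr":[0,0,0],"fingers":0.049},{"slide":[0,0,0.003],"dr":[0,0,0],"fingers":0.047},{"slide":[0,0,0.003],"dr":[0,0,0],"fingers":0.045},{"slide":[0,0,0.003],"dr":[0,0,0],"fingers":0.044}]}}

```text
t: 17.33
eef_pos: [523.3, 23.7, 20.8]
tcp_rot: [-1.571, 0.0, -1.586]
ft_force: [0.2, 0.7, 0.4]
opening: 0.471
```

Emit:
{"op": "drive_tool", "data": {"steps": [{"slide":[0,0,0],"dr":[0,0,0],"fingers":0.044},{"slide":[0,0,0],"dr":[0,0,0],"fingers":0.044},{"slide":[0,0,0],"dr":[0,0,0],"fingers":0.044}]}}

```text
t: 17.58
eef_pos: [523.3, 23.7, 20.9]
tcp_rot: [-1.571, 0.0, -1.586]
ft_force: [-1.7, 0.6, -0.6]
opening: 0.462
```

```bash
python3 -c "
from h import *
w=optics.read_camera('wrist')[...,::-1].copy()
cv2.imwrite('pics/w12.png',w)
go(516,24.5,200,-1.586)
"
```

```text
t 17.63 pos [523.3  23.7  20.8] rot [-1.5709e+00  1.0000e-04 -1.5856e+00] F [-0.3 -0.1  0.3] op 44.0 j6 -0.07
slide [-0.0007 -0.1792 -0.0073] dr [ 0.0001  0.0004 -0.0001] dist 179.3
```

View pics/w12.png

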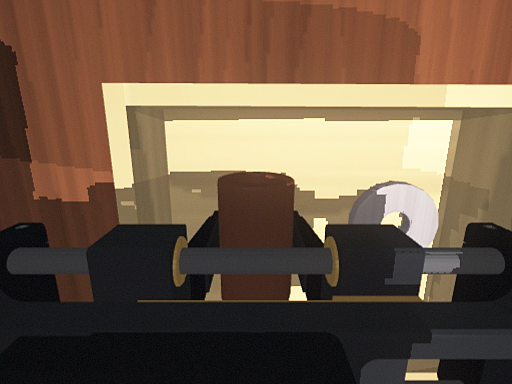

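Drum stopped, centred (218–294), held at 44 mm with no lateral force. Open very gradually.

Emit:
{"op": "drive_tool", "data": {"steps": [{"slide":[0,0,0],"dr":[0,0,0],"fingers":0.0443},{"slide":[0,0,0],"dr":[0,0,0],"fingers":0.0446},{"slide":[0,0,0],"dr":[0,0,0],"fingers":0.0449},{"slide":[0,0,0],"dr":[0,0,0],"fingers":0.0452},{"slide":[0,0,0],"dr":[0,0,0],"fingers":0.0455}]}}

```text
t: 18.05
eef_pos: [523.4, 23.7, 20.9]
tcp_rot: [-1.571, 0.0, -1.586]
ft_force: [-0.1, -0.1, 0.1]
opening: 0.477
```

Emit:
{"op": "drive_tool", "data": {"steps": [{"slide":[0,0,0],"dr":[0,0,0],"fingers":0.0455},{"slide":[0,0,0],"dr":[0,0,0],"fingers":0.0458},{"slide":[0,0,0],"dr":[0,0,0],"fingers":0.0458},{"slide":[0,0,0],"dr":[0,0,0],"fingers":0.0461},{"slide":[0,0,0],"dr":[0,0,0],"fingers":0.0461}]}}

```text
t: 18.47
eef_pos: [523.4, 23.7, 20.9]
tcp_rot: [-1.571, 0.0, -1.586]
ft_force: [0.8, -0.1, 0.9]
opening: 0.489
```

Emit:
{"op": "drive_tool", "data": {"steps": [{"slide":[0,0,0],"dr":[0,0,0],"fingers":0.047},{"slide":[0,0,0],"dr":[0,0,0],"fingers":0.048},{"slide":[0,0,0],"dr":[0,0,0],"fingers":0.05},{"slide":[0,0,0],"dr":[0,0,0],"fingers":0.052},{"slide":[0,0,0],"dr":[0,0,0],"fingers":0.054}]}}

```text
t: 18.88
eef_pos: [523.4, 23.7, 20.8]
tcp_rot: [-1.571, 0.0, -1.586]
ft_force: [0.5, -0.2, -0.9]
opening: 0.557
```

```bash
python3 -c "
from h import *
w=optics.read_camera('wrist')[...,::-1].copy()
cv2.imwrite('pics/w13.png',w)
go(516,24.5,200,-1.586)
for f in ('w12','w13'):
  g=cv2.imread(f'pics/{f}.png').astype(int)
  for v in (190,205): 
    r=g[v].sum(1); d=np.abs(np.diff(r)); print(f,v,205+np.argmax(d[205:235]),280+np.argmax(d[280:310]))
"
```

```text
t 18.93 pos [523.4  23.7  20.9] rot [-1.5708e+00  1.0000e-04 -1.5857e+00] F [ 0.2 -0.2 -0.3] op 53.6 j6 -0.07
slide [-0.0007 -0.1791 -0.0074] dr [-0.      0.0003 -0.0001] dist 179.3
w12 190 217 299
w12 205 217 293
w13 190 216 299
w13 205 217 293
```

View pics/w13.png

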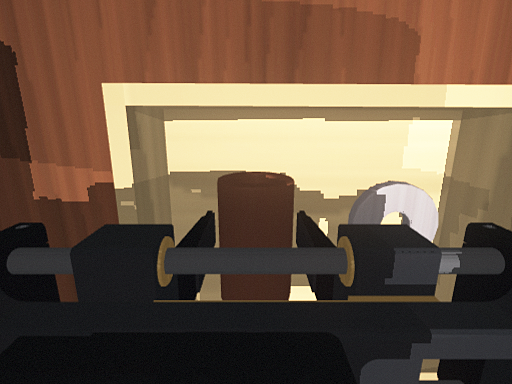

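Drum unmoved (217/293 in both). Rise.

Emit:
{"op": "drive_tool", "data": {"steps": [{"slide":[0,-0.005,0],"dr":[0,0,0],"fingers":0.054},{"slide":[0,-0.015,0],"dr":[0,0,0],"fingers":0.054},{"slide":[0,-0.03,0],"dr":[0,0,0],"fingers":0.054},{"slide":[0,-0.055,0],"dr":[0,0,0],"fingers":0.054},{"slide":[0,-0.085,0],"dr":[0,0,0],"fingers":0.054}]}}

```text
t: 19.35
eef_pos: [522.7, 23.7, 106.7]
tcp_rot: [-1.573, 0.0, -1.586]
ft_force: [0.2, 1.0, 0.0]
opening: 0.57
```

Emit:
{"op": "drive_tool", "data": {"steps": [{"slide":[0,-0.04,0],"dr":[0,0,0],"fingers":0.054},{"slide":[0,-0.08,0],"dr":[0,0,0],"fingers":0.054},{"slide":[0,-0.12,0],"dr":[0,0,0],"fingers":0.054},{"slide":[0.02,-0.15,-0.01],"dr":[0,0,0],"fingers":0.054},{"slide":[0.055,-0.16,-0.03],"dr":[0,0,0],"fingers":0.054}]}}

```text
t: 19.77
eef_pos: [494.2, -30.0, 271.3]
tcp_rot: [-1.563, -0.001, -1.582]
ft_force: [1.2, -1.2, -0.9]
opening: 0.57
```

Emit:
{"op": "drive_tool", "data": {"steps": [{"slide":[0.03,0,-0.02],"dr":[0,0,0],"fingers":0.054},{"slide":[0.065,0,-0.04],"dr":[0,0,0],"fingers":0.054},{"slide":[0.1,0,-0.05],"dr":[0,0,0],"fingers":0.054},{"slide":[0.135,0,-0.05],"dr":[0,0,0],"fingers":0.054},{"slide":[0.15,0,-0.05],"dr":[0,0,0],"fingers":0.054}]}}

```text
t: 20.18
eef_pos: [439.4, -183.2, 267.1]
tcp_rot: [-1.569, -0.001, -1.588]
ft_force: [-0.4, 0.7, -0.3]
opening: 0.564
```

```bash
python3 -c "
from h import *
go(516,24.5,200,-1.586)
t=optics.read_camera('top')[...,::-1].copy();im=optics.read_camera('side')[...,::-1].copy()
cv2.imwrite('pics/t14.png',t);cv2.imwrite('pics/s14.png',im)
"
```

```text
t 20.18 pos [ 439.4 -183.2  267.1] rot [-1.5693e+00 -1.3000e-03 -1.5876e+00] F [-0.4  0.7 -0.3] op 53.7 j6 -0.52
slide [-0.209  0.067  0.073] dr [-0.0015 -0.0016  0.0013] dist 231.3
```

View pics/t14.png

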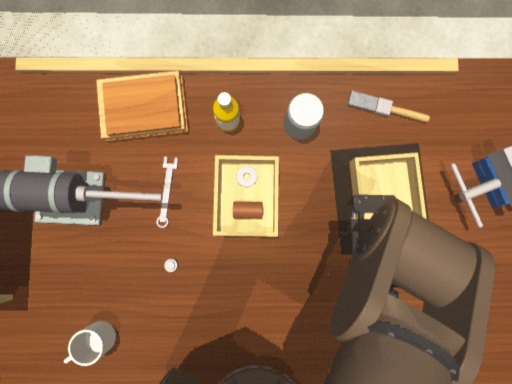

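View pics/s14.png

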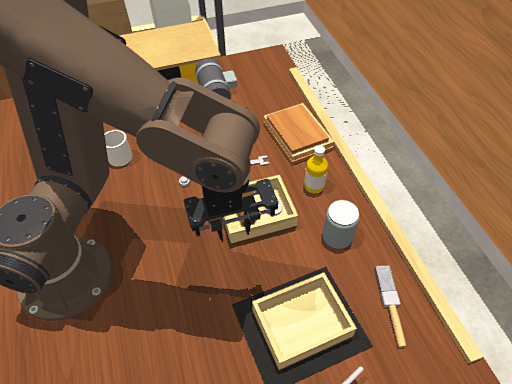

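Drum lies at (248,210), flange at (247,177), the top tray on the mat. Wait a second and compare for any roll.

Emit:
{"op": "drive_tool", "data": {"steps": [{"slide":[0,0,0],"dr":[0,0,0]},{"slide":[0,0,0],"dr":[0,0,0]},{"slide":[0,0,0],"dr":[0,0,0]},{"slide":[0,0,0],"dr":[0,0,0]},{"slide":[0,0,0],"dr":[0,0,0]}]}}

```text
invalid input
```

Emit:
{"op": "drive_tool", "data": {"steps": [{"slide":[0,0,0],"dr":[0,0,0]},{"slide":[0,0,0],"dr":[0,0,0]},{"slide":[0,0,0],"dr":[0,0,0]},{"slide":[0,0,0],"dr":[0,0,0]},{"slide":[0,0,0],"dr":[0,0,0]}]}}

```text
invalid input
```

```bash
python3 -c "
from h import *
t=optics.read_camera('top')[...,::-1].copy(); cv2.imwrite('pics/t15.png',t); m=optics.camera_model('top')
print(env.state()['t'],env.state()['opening'])
for f in ('t14','t15'):
  im=cv2.imread(f'pics/{f}.png'); h=cv2.cvtColor(im,cv2.COLOR_BGR2HSV)
  k=np.zeros(im.shape[:2],np.uint8); k[160:232,222:272]=((h[...,0]<13)&(h[...,1]>100))[160:232,222:272]*255
  c=max(cv2.findContours(k,0,1)[0],key=cv2.contourArea); r=cv2.minAreaRect(np.array([onz(m,p[0],37)[:2] for p in c],np.float32)); print(f,cv2.boundingRect(c),r)
  h8=(h[...,2]>165)&(h[...,0]>18); k[:]=0; k[145:245,212:290]=h8[145:245,212:290]*255
  c=max(cv2.findContours(k,0,1)[0],key=cv2.contourArea); print(' lower',cv2.minAreaRect(np.array([onz(m,p[0],66)[:2] for p in c],np.float32)))
"
```

```text
20.3333 0.570356978652852
t14 (233, 202, 29, 16) ((524.6596069335938, 21.609668731689453), (38.430362701416016, 71.8003158569336), 0.0335296094417572)
 lower ((559.0587768554688, 24.81093978881836), (159.523193359375, 200.10293579101562), 88.83177947998047)
t15 (233, 202, 29, 16) ((524.660888671875, 21.609638214111328), (38.43280792236328, 71.80036163330078), 0.03375447168946266)
 lower ((559.3233032226562, 24.883892059326172), (159.4267578125, 200.578857421875), 88.73673248291016)
```

Emit:
{"op": "drive_tool", "data": {"steps": [{"slide":[0,0,0],"dr":[0,0,0],"fingers":0.054},{"slide":[0,0,0],"dr":[0,0,0],"fingers":0.054},{"slide":[0,0,0],"dr":[0,0,0],"fingers":0.054},{"slide":[0,0,0],"dr":[0,0,0],"fingers":0.054},{"slide":[0,0,0],"dr":[0,0,0],"fingers":0.054}]}}

```text
t: 20.75
eef_pos: [440.5, -179.5, 265.9]
tcp_rot: [-1.571, 0.0, -1.585]
ft_force: [0.4, 0.1, -0.0]
opening: 0.569
```

Emit:
{"op": "drive_tool", "data": {"steps": [{"slide":[0,0,0],"dr":[0,0,0],"fingers":0.054},{"slide":[0,0,0],"dr":[0,0,0],"fingers":0.054},{"slide":[0,0,0],"dr":[0,0,0],"fingers":0.054},{"slide":[0,0,0],"dr":[0,0,0],"fingers":0.054},{"slide":[0,0,0],"dr":[0,0,0],"fingers":0.054}]}}

```text
t: 21.17
eef_pos: [440.4, -180.1, 265.8]
tcp_rot: [-1.571, 0.0, -1.586]
ft_force: [0.8, 0.3, -1.3]
opening: 0.567
```

```bash
python3 -c "
from h import *
t=optics.read_camera('top')[...,::-1].copy(); cv2.imwrite('pics/t16.png',t); a=cv2.imread('pics/t14.png')
print(env.state()['t'],env.state()['ft_force'])
print('diff drum area',np.abs(t.astype(int)-a)[155:238,212:282].max(2).mean())
for f in ('t14','t16'):
  im=cv2.imread(f'pics/{f}.png'); h=cv2.cvtColor(im,cv2.COLOR_BGR2HSV)
  k=np.zeros(im.shape[:2],np.uint8); k[160:232,222:272]=((h[...,0]<13)&(h[...,1]>100))[160:232,222:272]*255
  M=cv2.moments(k,True); print(f,M['m10']/M['m00'],M['m01']/M['m00'],M['m00'])
"
```

```text
21.2167 [-0.22317397 -0.7070981  -0.05303545]
diff drum area 2.2096385542168675
t14 247.3002421307506 209.81598062953995 413.0
t16 247.10679611650485 209.69660194174756 412.0
```

```bash
python3 -c "
from h import *
print(env.job_done())"
```

```text
the job is handed in; nothing more can be done
None
```

The job is done and handed in at about 21 s of the 64 s allowed; no verdict came back.

- **Top tray:** I pinched it by its +y wall, lifted it off, and set it down on the mat, aligned with it. The last camera checks put its centre about 1 to 3 mm from the mat's centre, lying flat and right way up.
- **Drum on the arbor:** I gripped it, raised it about 4 mm so its bore cleared the rod all round, and slid it straight off the open end. Side forces stayed below about 1 N during the slide.
- **Drum in the tray:** It lies on its side on the floor of the lower tray, in the half away from the flange. Its centre is about 34 mm to the −x side of the tray's centre.

**What went wrong:** after my first release the drum began rolling slowly towards +x. I closed the fingers lightly to stop it and opened them again very slowly. That left it roughly 8 mm further towards +x than planned, but still wholly in the free half.

**Last checks:**
- Two pictures about 1 s apart showed the drum steady to within 0.2 pixel.
- The lower tray was where it started, to within about 1 mm.
- The arm was clear of everything, and the bystanders looked undisturbed in the last pictures.
- **Disagreement:** the wrist camera and the two fixed cameras disagreed by about 3 mm on the pile's y position. I took a value in between and centred the fingers on the wall by eye.

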